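Gauge the pupils' turned shafts and stack the kit

TASK

Check the pupils' turned shafts on the gap gauge: push each one, shank first, through the wide slot of a lane of its own and on against the narrow slot until it stops, and leave them all lying there until the whole batch is in. A shaft that the narrow slot stops is sound and goes into the kit tray; one that slips through the narrow slot was turned too thin and goes into the small reject tray. When all are put away lying flat, pick up the stacking frame by its bar and set it over the kit tray with its four posts fully home in the corner cups.

Things in the scene. Friction and masses are not known exactly. Their poses are not given: they have to be found in the camera images.
- shaft_1: aluminium shaft, 122 mm long, 0.14 kg, may be absent: square head 26 x 26 x 50 mm (hold it here) and round shank 72 mm long, 22 mm thick if sound, 16 mm if turned too thin. Any shaft may be either: the gauge tells. Origin: centre of the head; +x along the shaft to the shank's free end. Lies on the table on any side of the head
- shaft_2: aluminium shaft, 122 mm long, 0.14 kg, may be absent: square head 26 x 26 x 50 mm (hold it here) and round shank 72 mm long, 22 mm thick if sound, 16 mm if turned too thin. Any shaft may be either: the gauge tells. Origin: centre of the head; +x along the shaft to the shank's free end. Lies on the table on any side of the head
- shaft_3: aluminium shaft, 122 mm long, 0.14 kg, may be absent: square head 26 x 26 x 50 mm (hold it here) and round shank 72 mm long, 22 mm thick if sound, 16 mm if turned too thin. Any shaft may be either: the gauge tells. Origin: centre of the head; +x along the shaft to the shank's free end. Lies on the table on any side of the head
- shaft_4: aluminium shaft, 122 mm long, 0.14 kg, may be absent: square head 26 x 26 x 50 mm (hold it here) and round shank 72 mm long, 22 mm thick if sound, 16 mm if turned too thin. Any shaft may be either: the gauge tells. Origin: centre of the head; +x along the shaft to the shank's free end. Lies on the table on any side of the head
- shaft_1_tip (a point): centre of the end face of the shank of shaft_1, 97 mm from the head's centre along the shaft
- shaft_2_tip (a point): centre of the end face of the shank of shaft_2, 97 mm from the head's centre along the shaft
- shaft_3_tip (a point): centre of the end face of the shank of shaft_3, 97 mm from the head's centre along the shaft
- shaft_4_tip (a point): centre of the end face of the shank of shaft_4, 97 mm from the head's centre along the shaft
- gauge: fixed steel gap gauge, 206 mm wide (y); origin under its base plate, 8 mm thick, x = -93 to +85 mm. Three lanes at y = -55, 0, +55 mm; shafts are pushed along +x over the plate, first through the wide slots, then against the narrow ones. Straps close the slots 34 mm above the plate (overall 54 mm high), so shafts go in and out endwise; the plate before x = -8 mm is open above
- wide_slot (a point): middle lane: start of the wide slot's straight part, on the base plate (gauge x = 0, 8 mm above the table). Slot 24 mm wide, 14 mm deep, entrance rounded 8 mm (from x = -8 mm). Axes as the gauge. The other lanes are 55 mm to either side
- narrow_slot (a point): middle lane: front of the narrow slot, on the base plate (gauge x = 50 mm). Slot 18.5 mm wide, 12 mm deep, edges rounded 3.5 mm. A sound shank stops with its end face about here, the head still 22 mm before the wide slot; a thin one goes on 18 mm, until its head meets the wide slot
- kit_tray: fixed grey metal tray, 155 mm (x) x 220 mm (y), lip 16 mm high, floor 4 mm thick; origin: centre of its underside. In each corner, at x = +-62.5, y = +-95 mm, a square steel cup: 28 mm outside, 20 mm inside, 26 mm high, the tray floor its bottom. Sound shafts fit lying along x between the cups
- top_frame: loose stacking frame, about 0.45 kg: grey tray 155 (x) x 220 mm (y), lip 16 mm, on four round corner posts, 15 mm thick with tapered ends, at x = +-62.5, y = +-95 mm. Origin: amid the post ends, 75 mm below the tray. Same either way round. Stacked, its origin is 4 mm above the kit tray's
- frame_bar (a point): middle of the frame's carrying bar, steel, 14 x 14 mm, 148 mm long along the frame's x, 134 mm above the frame's origin, 49 mm free below it
- globe_foot (a point): middle of the foot of a desk globe, part of the furniture: solid, about 0.25 m across in all and 0.25 m high; carry things clear of it
- case_middle (a point): middle of an open instrument case, part of the furniture: about 0.19 m (x) by 0.22 m (y), its lid standing up to 0.18 m high at the back; carry things clear of it
- reject_tray: fixed grey plastic reject tray, 90 mm (x) x 150 mm (y), 24 mm high, walls and floor 3 mm; origin: centre of its underside

How it is judged (in metres and radians):
On the way, in this order (a step that is already met when the one before it is completed fails the run):
1. every shaft lies released in a lane of the gauge, pushed through the wide slot: a sound one with its end up against the narrow slot, a thin one with its end through the narrow slot (x of shaft_1_tip in the frame of gauge between 0.042 and 0.056 m and y of shaft_1_tip in the frame of gauge between -0.07 and 0.07 m and z of shaft_1_tip in the frame of gauge between 0.005 and 0.034 m and angle between the x axis of each of shaft_1, shaft_2, shaft_3, shaft_4 and the x axis of gauge, either way round below 0.15 rad and linear speed of each of shaft_1, shaft_2, shaft_3, shaft_4 below 0.03 m/s and contact force between the fingers and shaft_1 below 0.2 N and x of shaft_2_tip in the frame of gauge between 0.042 and 0.056 m and y of shaft_2_tip in the frame of gauge between -0.07 and 0.07 m and z of shaft_2_tip in the frame of gauge between 0.005 and 0.034 m and contact force between the fingers and shaft_2 below 0.2 N and x of shaft_3_tip in the frame of gauge between 0.042 and 0.056 m and y of shaft_3_tip in the frame of gauge between -0.07 and 0.07 m and z of shaft_3_tip in the frame of gauge between 0.005 and 0.034 m and contact force between the fingers and shaft_3 below 0.2 N and x of shaft_4_tip in the frame of gauge between 0.058 and 0.08 m and y of shaft_4_tip in the frame of gauge between -0.07 and 0.07 m and z of shaft_4_tip in the frame of gauge between 0.005 and 0.034 m and contact force between the fingers and shaft_4 below 0.2 N), for 0.2 s.
2. the sound shafts lie in the kit tray and a thin one in the reject tray (x of shaft_1 in the frame of kit_tray between -0.077 and 0.077 m and y of shaft_1 in the frame of kit_tray between -0.108 and 0.108 m and z of shaft_1 in the frame of kit_tray between 0 and 0.024 m and x of shaft_1_tip in the frame of kit_tray between -0.077 and 0.077 m and y of shaft_1_tip in the frame of kit_tray between -0.108 and 0.108 m and z of shaft_1_tip in the frame of kit_tray between 0 and 0.024 m and linear speed of each of shaft_1, shaft_2, shaft_3, shaft_4 below 0.03 m/s and x of shaft_2 in the frame of kit_tray between -0.077 and 0.077 m and y of shaft_2 in the frame of kit_tray between -0.108 and 0.108 m and z of shaft_2 in the frame of kit_tray between 0 and 0.024 m and x of shaft_2_tip in the frame of kit_tray between -0.077 and 0.077 m and y of shaft_2_tip in the frame of kit_tray between -0.108 and 0.108 m and z of shaft_2_tip in the frame of kit_tray between 0 and 0.024 m and x of shaft_3 in the frame of kit_tray between -0.077 and 0.077 m and y of shaft_3 in the frame of kit_tray between -0.108 and 0.108 m and z of shaft_3 in the frame of kit_tray between 0 and 0.024 m and x of shaft_3_tip in the frame of kit_tray between -0.077 and 0.077 m and y of shaft_3_tip in the frame of kit_tray between -0.108 and 0.108 m and z of shaft_3_tip in the frame of kit_tray between 0 and 0.024 m and x of shaft_4 in the frame of reject_tray between -0.045 and 0.045 m and y of shaft_4 in the frame of reject_tray between -0.075 and 0.075 m and z of shaft_4 in the frame of reject_tray between 0 and 0.024 m and x of shaft_4_tip in the frame of reject_tray between -0.045 and 0.045 m and y of shaft_4_tip in the frame of reject_tray between -0.075 and 0.075 m and z of shaft_4_tip in the frame of reject_tray between 0 and 0.024 m), for 0.2 s.
At the end, for the whole second after the job is handed in: Sound (22 mm) shafts lie flat in the kit tray, a thin (16 mm) one flat in the reject tray; the frame stands over the kit tray, all four posts at the bottom of the cups (within 5 mm of centre, 4 mm of height, 0.04 rad of level), all at rest (all of step 2 and x of top_frame in the frame of kit_tray between -0.005 and 0.005 m and y of top_frame in the frame of kit_tray between -0.005 and 0.005 m and z of top_frame in the frame of kit_tray between 0.001 and 0.008 m and angle between top_frame's own z axis and vertical below 0.04 rad and angle between the x axis of top_frame and the x axis of kit_tray, either way round below 0.08 rad and linear speed of top_frame below 0.02 m/s); the robot touches nothing.
Of shaft_1, shaft_2, shaft_3, shaft_4 only 2 to 3 are there at a start; the rules pass over those that are not, and their reading is None.
At some moment in a run one of top_frame, shaft_1, shaft_2, shaft_3, shaft_4 may be knocked a few centimetres aside while the robot is not near it.
Once in a run the grip may slacken for a moment while it holds something.
It also fails if it takes over 210 s, if anything falls off the work surface, if the arm or the gripper's body presses on something with over 40 N, if the wrist force passes 120 N, or if a joint passes its speed limit or range.

ROBOT

A 7-joint arm with a two-finger parallel gripper is mounted at the origin on a cart in front of the work surface, level with it; the furniture and walls round the work are solid. World frame = base frame: x ahead of the robot, y to its left, z up, the work surface at z = 0. Lengths are in mm, angles in degrees, forces in N, time in s.
With the tool pointing down it reaches from about 425 to 950 mm from the base axis. Payload 16.7 kg.
Tool frame: the origin (TCP) lies at the very end of the fingers, on their centre line; the grasp point (between the pads) lies 19 mm behind it; y points along the fingers, x is the direction in which the jaws open and shut, and the axes are right-handed (so a half turn about y gives the same grasp; the last joint's range is limited). The gripper opens to 94 mm and grips with 3 to 60 N. Pads are 16 mm wide; open, the fingers measure 119 mm over their backs; the gripper's body (75 mm by 177 mm) begins 78 mm behind the grasp point.
Start: joints at [55.09, 24.414, 4.234, 92.017, -1.954, 63.644, -3.845], TCP at [299.509, -604.871, 205.467] pointing down, gripper open.
Joint ranges: [-163.25, 163.25], [-28.42, 122.38], [-70.27, 78.77], [12.13, 141.07], [-58.53, 238.53], [9.26, 117.41], [-156.51, 156.51]. Speed limits (degrees/s): [108.29, 108.29, 136.94, 136.94, 172.46, 172.46, 172.46].

INTERFACE

Orientations are given as [roll, pitch, yaw] about the fixed x, y, z axes, in that order (R = Rz(yaw) Ry(pitch) Rx(roll)).
In Python, from workcell import monitor, read_camera, ctrl gives the robot as it stands.
- The arm moves only by the shell command python3 -m crank 'ROWS' [FORCE]. ROWS is JSON, a list of rows, each a list of 5 numbers: the finger opening in m, from 0 to 0.094, then the shift along the tool's x, y, z in m, then the turn about the tool's y in rad. In form: [[claw, x, y, z, twist], ...]. A call has 1 to 20 rows; each row shifts and turns the commanded pose from where the row before left it, along the tool's axes as they then stand; what a row does not reach is not made up. A row lasts 1/10 s, in which the tool goes at most 50 mm and 8.59 degrees, less where a joint would pass 70% of its speed; a pose out of reach is approached as far as the arm can. A call is refused whole if a number of a shift passes 0.05 or a number of a turn 0.15, either way. A call with a gripper value outside its range is refused whole. The fingers move at their own pace and stop on an object; FORCE is the grip in N (left out, the last holds). Time passes only in rows, so rows that do not move let the fingers close. It gives the time, the measured TCP pose, the force and the opening at its end, in the units of the state.
- monitor.observe(): the state, without advancing time (a new reading comes with each control period).
- read_camera(name): name is "scene" or "top" or "wrist"; returns a dict with "pixels" (480x640x3 uint8, red, green, blue), "vertical_fov" (degrees; the focal length in pixels is half the picture's height over the tangent of half this angle, whatever the lens; pixels are square), "cx", "cy" (the principal point, pixels), "k1" (the pictures are not rectified: a ray, as slopes to the right and down, at radius r is drawn at 1 + k1 r^2 times it, then the intrinsics apply), "R" (3x3) and "t" (3): a world point X has camera coordinates R X + t. Camera axes: x right, y down, z forward; pixel columns grow to the right and rows downward; lengths in mm; the calibration is good to about 2 mm. A picture is of the moment at which its call begins. There is no depth.
- ctrl.sign_off(): hands the job in, once; it reports no verdict.
The state is a dict: "time_s": time; "qpos": joint angles; "joint_vel": joint speeds; "joint_torque": joint torques, N m; "position": TCP position; "tool_rot": TCP orientation; "force": force on the tool from outside, world axes, zero at the start; "ft_torque": the same for the moment, N m; "gripper_width": finger opening in mm.
Only numpy, scipy, OpenCV 4.12 (cv2) and the standard library are available. Lean on these libraries where they do the work, as an engineer would, in place of code of your own. Each camera call takes 0.05 s, during which the arm holds its last target.

## Working session

There is one attempt and no reset: what is moved stays moved. The work goes in short steps, Python scripts to look and compute and a shell command to move; the robot and the scene stay as the last step left them, time stands still between calls to the robot, and variables do not carry over. Pictures are saved under pics/ and viewed, and the job is handed in when it is done.

```bash
ls -la; mkdir -p pics
python3 - <<'E'
from workcell import monitor, read_camera, ctrl
import cv2
print(monitor.observe())
for n in ["scene","top","wrist"]:
    c=read_camera(n); cv2.imwrite(f"pics/{n}0.png",c["pixels"][:,:,::-1])
    print(n,{k:c[k] for k in c if k!="pixels"})
E
```

```text
total 12
drwxr-xr-x  3 agent agent 4096 Dec  6 09:03 .
drwxr-xr-x 23 root  root  4096 Dec  6 09:03 ..
drwxr-xr-x  2 agent agent 4096 Dec  6 09:03 pics
{'time_s': 0.0, 'qpos': array([55.09078039, 24.45085931,  4.2306222 , 92.05202212, -1.95427165,
       63.64280504, -3.84745757]), 'joint_vel': array([ 0.0142629 , -0.01190369,  0.01349214, -0.13828324, -0.01296042,
        0.01518244, -0.07340735]), 'joint_torque': array([ 3.22825235e-04, -9.35824871e+01,  3.66720669e+00, -4.54197764e+01,
       -4.88910056e-02,  2.01649347e-02,  1.31175366e-04]), 'position': array([ 299.3202825 , -604.51899666,  204.76285333]), 'tool_rot': array([-9.00047942e+01,  7.33908487e-02, -6.36607926e+01]), 'force': array([ 0.52001625, -0.30553909, -0.23179006]), 'ft_torque': array([-0.01523236,  0.01710484, -0.00161909]), 'gripper_width': 93.63932133561568}
scene {'vertical_fov': 44.83000252432486, 'cx': 314.9564517596625, 'cy': 242.69552999925008, 'k1': -0.04848765623850639, 'R': array([[-0.7907571 , -0.61209956,  0.00611042],
       [-0.37481585,  0.47627549, -0.79540854],
       [ 0.48395897, -0.63126523, -0.60604284]]), 't': array([ 492.01319308,  306.28511239, 1212.13754793])}
top {'vertical_fov': 45.97235202807519, 'cx': 320.71976300683264, 'cy': 226.0342142290187, 'k1': -0.03510419295838221, 'R': array([[ 7.55100455e-03, -9.99971431e-01,  3.44630128e-04],
       [-9.87144188e-01, -7.50916698e-03, -1.59655767e-01],
       [ 1.59653793e-01,  8.65361792e-04, -9.87172689e-01]]), 't': array([  19.51639927,  613.42923276, 1690.48754424])}
wrist {'vertical_fov': 62.75804618833909, 'cx': 314.75788613210915, 'cy': 239.63020816030377, 'k1': -0.04959685347199291, 'R': array([[ 4.44879607e-01, -8.95590235e-01, -5.15899442e-04],
       [-8.66663845e-01, -4.30655658e-01,  2.51852108e-01],
       [-2.25778463e-01, -1.11596755e-01, -9.67765596e-01]]), 't': array([-675.057641  ,  -26.62802762,  388.82985297])}
```

View pics/scene0.png

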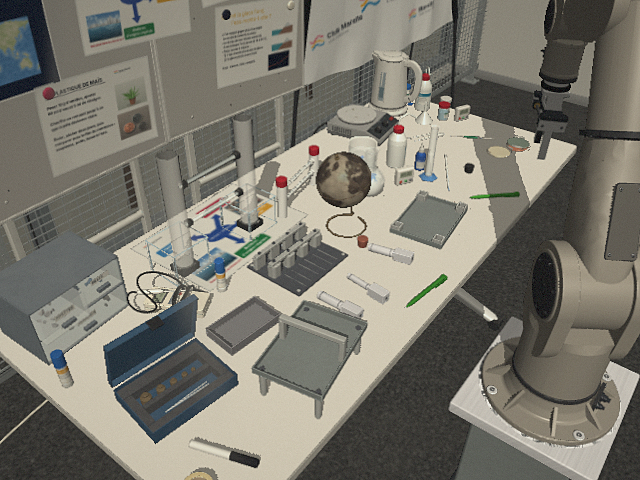

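View pics/top0.png

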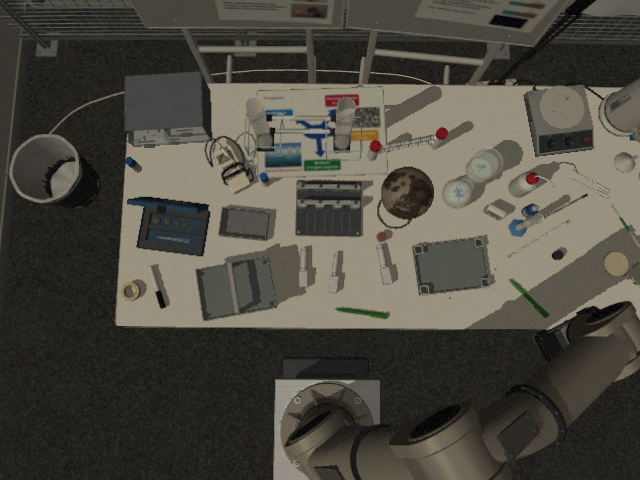

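View pics/wrist0.png

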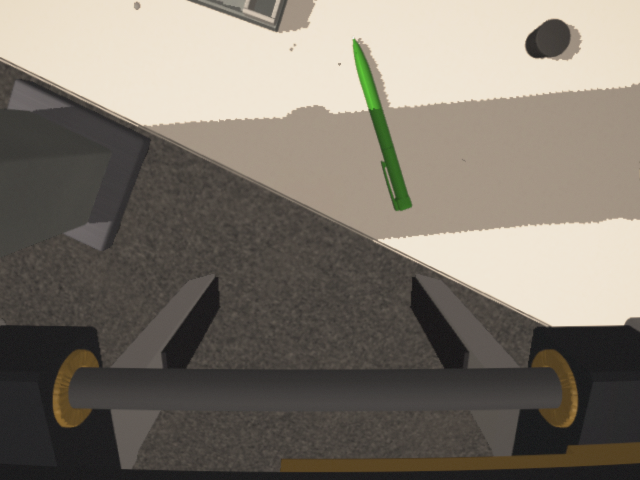

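```bash
cat > h.py <<'E'
from workcell import monitor, read_camera, ctrl
import cv2, numpy as np
np.set_printoptions(precision=1,suppress=True)
def K(c):
    f=240/np.tan(np.radians(c["vertical_fov"]/2)); return np.array([[f,0,c["cx"]],[0,f,c["cy"]],[0,0,1.]])
def D(c): return np.array([c["k1"],0,0,0,0.])
def ray(c,uv):
    p=cv2.undistortPoints(np.array(uv,float).reshape(-1,1,2),K(c),D(c)).reshape(-1,2)
    d=np.c_[p,np.ones(len(p))]@c["R"]; o=-c["R"].T@c["t"]; return o,d
def plane(c,uv,z):
    o,d=ray(c,uv); return o+d*((z-o[2])/d[:,2])[:,None]
def proj(c,X):
    X=np.array(X,float).reshape(-1,3); r=cv2.Rodrigues(c["R"])[0]
    return cv2.projectPoints(X,r,c["t"].astype(float),K(c),D(c))[0].reshape(-1,2)
def crop(c,x0,y0,w,h,s,name):
    im=c["pixels"][y0:y0+h,x0:x0+w,::-1]; im=cv2.resize(im,None,fx=s,fy=s,interpolation=cv2.INTER_CUBIC); cv2.imwrite("pics/"+name,im)
E
python3 - <<'E'
from h import *
c=read_camera("top"); crop(c,190,170,200,150,4,"topA.png"); crop(c,360,170,150,140,4,"topB.png")
c=read_camera("scene"); crop(c,200,190,270,220,2.9,"sceneA.png")
E
```

```text
(no output)
```

View pics/topA.png

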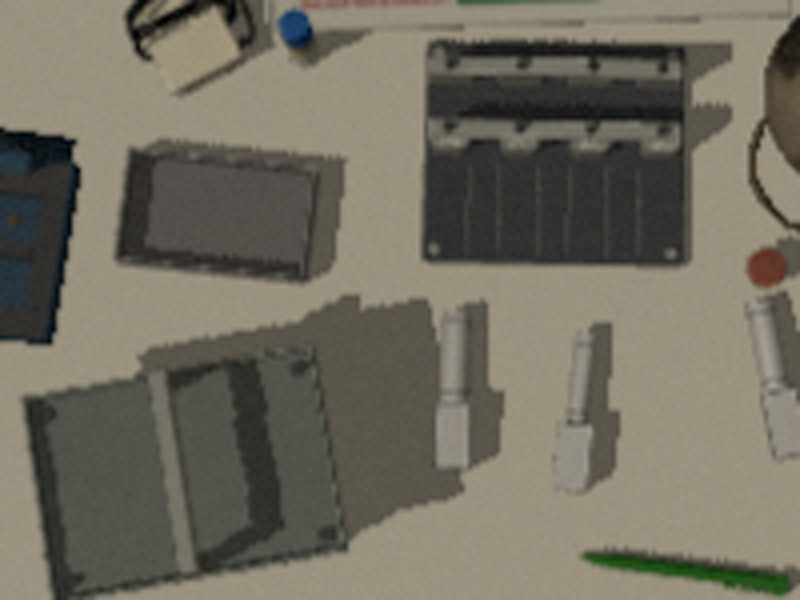

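View pics/topB.png

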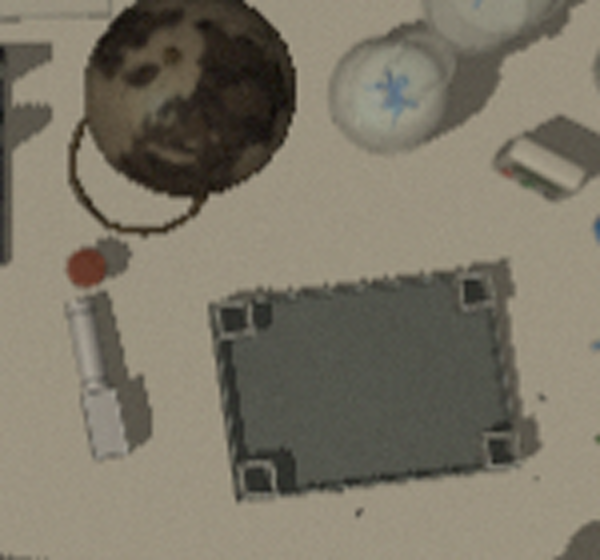

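View pics/sceneA.png

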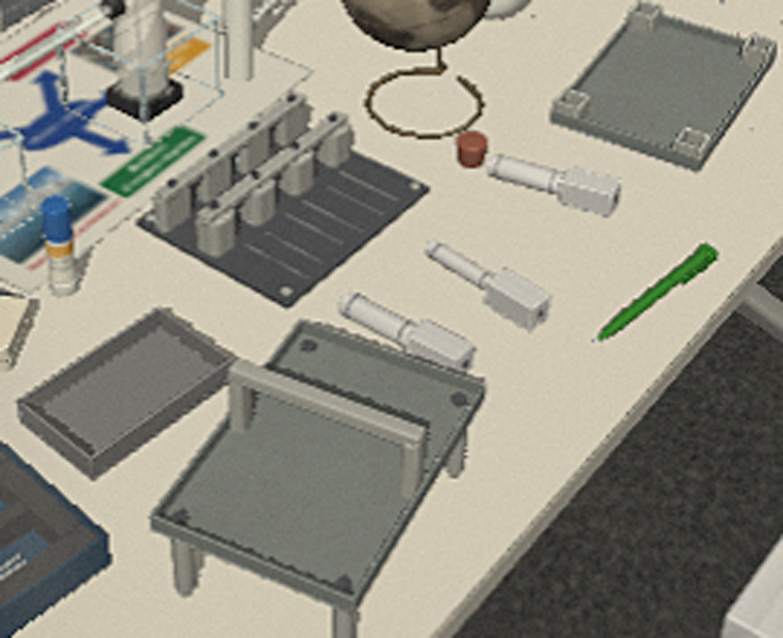

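Run:
```python
from h import *
c=read_camera("top")
A=lambda *l:[(190+x/4,170+y/4) for x,y in l]
B=lambda *l:[(360+x/4,170+y/4) for x,y in l]
def sh(n,p,z): print(n,plane(c,p,z)[:,:2].tolist() if 0 else plane(c,p,z))
sh("gauge front BL,BR",A((424,262),(686,262)),8)
sh("gauge screw",A((433,248),(671,254)),8)
sh("sh left headback, front, tip",A((452,467),(454,402),(457,312)),22)
sh("sh mid",A((573,490),(577,422),(585,334)),20)
sh("sh right",A((787,456),(775,390),(760,300)),22)
sh("kit cups",B((236,319),(475,291),(500,448),(259,479)),26)
sh("kit corners",B((212,303),(507,262),(520,462),(238,498)),16)
sh("reject corners top",A((132,150),(318,172),(305,278),(118,262)),24)
sh("frame corners",A((25,400),(312,345),(346,548),(60,600)),91)
sh("bar ends",A((160,372),(188,570)),141)
```

```text
gauge front BL,BR [[ 589.2  101.6    8. ]
 [ 590.8 -104.1    8. ]]
gauge screw [[600.4  94.7   8. ]
 [597.1 -92.4   8. ]]
sh left headback, front, tip [[428.3  77.2  22. ]
 [478.3  76.3  22. ]
 [548.2  74.8  22. ]]
sh mid [[411.6 -15.8  20. ]
 [463.8 -18.7  20. ]
 [532.  -24.7  20. ]]
sh right [[ 438.6 -180.3   22. ]
 [ 489.4 -171.5   22. ]
 [ 559.4 -160.5   22. ]]
kit cups [[ 544.9 -281.    26. ]
 [ 568.1 -467.8   26. ]
 [ 446.4 -482.8   26. ]
 [ 421.6 -296.3   26. ]]
kit corners [[ 558.5 -264.2   16. ]
 [ 592.5 -496.7   16. ]
 [ 436.3 -500.8   16. ]
 [ 407.4 -281.6   16. ]]
reject corners top [[674.  331.5  24. ]
 [657.5 185.   24. ]
 [573.7 193.2  24. ]
 [585.1 339.3  24. ]]
frame corners [[471.5 392.6  91. ]
 [514.2 180.3  91. ]
 [364.8 152.1  91. ]
 [325.2 360.9  91. ]]
bar ends [[488.5 284.8 141. ]
 [347.4 260.4 141. ]]
```

```bash
python3 -m crank '[[0.094,0,-0.015,0,0.115],[0.094,0,-0.015,0,0.115],[0.094,0,-0.015,0,0.115],[0.094,0,-0.015,0,0.115],[0.094,0,0,0,0]]' 30; python3 -m crank '[[0.094,-0.04,0,0.012,0],[0.094,-0.04,0,0.012,0],[0.094,-0.04,0,0.012,0],[0.094,-0.04,0,0.012,0],[0.094,-0.04,0,0.012,0],[0.094,-0.04,0,0.012,0],[0.094,-0.04,0,0.012,0],[0.094,-0.04,0,0.012,0],[0.094,-0.04,0,0.012,0],[0.094,-0.04,0,0.012,0],[0.094,-0.04,0,0.012,0],[0.094,-0.04,0,0.012,0],[0.094,-0.04,0,0.012,0],[0.094,-0.04,0,0.012,0],[0.094,0,0,0,0]]'
python3 - <<'E'
from h import *
s=monitor.observe(); print(s["position"],s["tool_rot"],s["qpos"])
c=read_camera("wrist"); cv2.imwrite("pics/w1.png",c["pixels"][:,:,::-1]); print(-c["R"].T@c["t"],c["R"])
E
```

```text
time_s: 0.8
position: [300.0, -605.6, 267.4]
tool_rot: [-89.9, -0.1, -90.1]
force: [0.3, -0.4, 0.1]
gripper_width: 94.0
time_s: 2.3
position: [468.4, -39.7, 264.9]
tool_rot: [-90.0, 0.1, -89.4]
force: [0.4, -0.5, -0.0]
gripper_width: 93.8
[468.4 -39.7 264.9] [-90.    0.1 -89.4] [ 12.9   2.7 -16.3 112.2   0.8  65.2 -93.1]
[541.6 -39.5 442.7] [[ 0.  -1.  -0. ]
 [-1.  -0.   0.3]
 [-0.3 -0.  -1. ]]
```

View pics/w1.png

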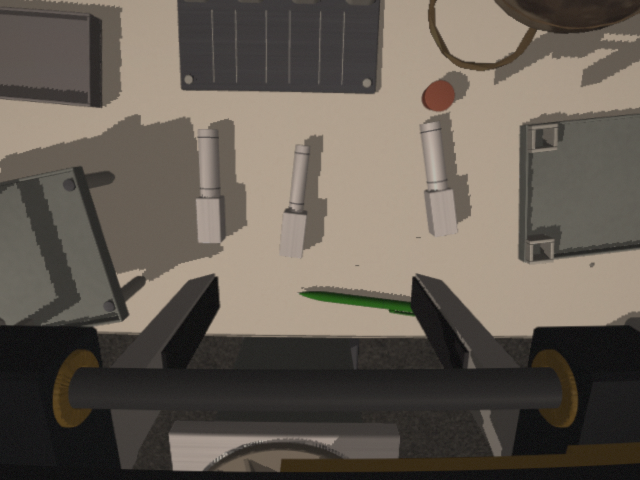

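Run:
```python
from h import *
c=read_camera("wrist"); p=c["pixels"].astype(int)
for q in [(210,215),(293,230),(440,210),(210,160),(350,200),(285,92),(230,150)]: print(q,p[q[1],q[0]])
crop(c,180,70,200,200,4,"w1a.png");
```

```text
(210, 215) [166 154 145]
(293, 230) [164 151 141]
(440, 210) [169 156 147]
(210, 160) [117 108 102]
(350, 200) [177 161 143]
(285, 92) [172 156 139]
(230, 150) [104  96  85]
```

View pics/w1a.png

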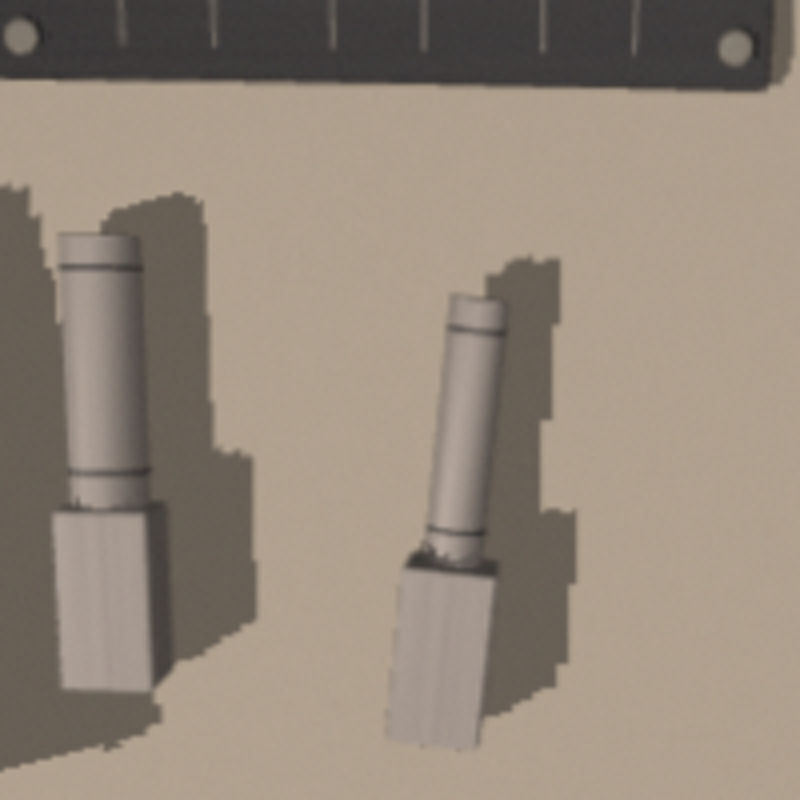

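```bash
cat >> h.py <<'E'
def Z(x0,y0,s): return lambda *l:[(x0+(x+.5)/s-.5,y0+(y+.5)/s-.5) for x,y in l]
E
python3 - <<'E'
from h import *
c=read_camera("wrist"); A=Z(180,70,4)
for n,l in dict(left=[(53,512),(149,512),(153,690),(62,688)],mid=[(405,569),(497,576),(478,747),(387,740)]).items():
    P=plane(c,A(*l),26); f=(P[0]+P[1])/2; b=(P[2]+P[3])/2; d=f-b
    print(n,P[:,:2].ravel(),"ctr",P.mean(0),"len",np.linalg.norm(d),"w",np.linalg.norm(P[0]-P[1]),"yaw",np.degrees(np.arctan2(d[1],d[0])))
print("tips",plane(c,A((99,235),(480,296)),13))
print("lanes",plane(c,A((122,48),(213,48),(333,48),(424,48),(543,50),(635,51)),8))
print("screws, front edge",plane(c,A((21,36),(736,47),(21,78),(736,89)),8))
crop(c,390,60,120,190,4,"w1b.png"); crop(c,500,90,140,190,4,"w1c.png")
E
```

```text
left [477.8  85.5 477.9  59.6 428.7  61.2 429.1  86.4] ctr [453.4  73.2  26. ] len 48.97402131444012 w 25.845023874433338 yaw -1.5225181715415879
mid [462.7  -8.6 461.  -33.3 412.9 -28.  414.8  -2.9] ctr [437.8 -18.2  26. ] len 48.35443302954244 w 24.785053082860117 yaw -6.552966140251002
tips [[549.7  72.3  13. ]
 [534.2 -28.5  13. ]]
lanes [[597.3  65.    8. ]
 [597.2  41.1   8. ]
 [597.2   9.8   8. ]
 [597.2 -13.9   8. ]
 [596.9 -44.9   8. ]
 [596.8 -68.8   8. ]]
screws, front edge [[600.4  91.4   8. ]
 [598.  -95.1   8. ]
 [589.9  92.1   8. ]
 [587.6 -95.5   8. ]]
```

View pics/w1b.png

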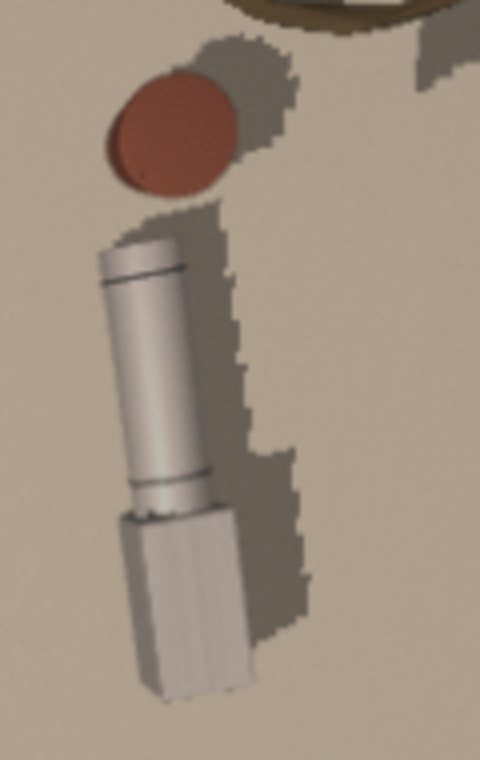

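```bash
python3 - <<'E'
from h import *
c=read_camera("wrist")
s=monitor.observe(); print(s["position"],s["tool_rot"])
B=Z(390,60,4); l=[(123,520),(235,508),(250,682),(165,695)]
P=plane(c,B(*l),26); f=(P[0]+P[1])/2; b=(P[2]+P[3])/2; d=f-b
P=plane(c,B((139,520),(235,508),(252,682),(166,695)),26); f=(P[0]+P[1])/2; b=(P[2]+P[3])/2; d=f-b
print(P,P.mean(0),np.linalg.norm(d),np.linalg.norm(P[0]-P[1]),np.degrees(np.arctan2(d[1],d[0])))
E
python3 -m crank '[[0.094,-0.0282,0.045,-0.0025,0.012],[0.094,-0.0282,0.045,-0.0025,0],[0.094,-0.0282,0.045,-0.0025,0],[0.094,-0.0282,0.045,-0.0025,0],[0.094,0,0,0,0],[0.094,0,0,0,0]]'
```

```text
[467.2 -45.9 265. ] [-90.  -0. -90.]
[[ 487.3 -162.6   26. ]
 [ 490.7 -188.2   26. ]
 [ 443.2 -197.    26. ]
 [ 439.4 -173.5   26. ]] [ 465.2 -180.3   26. ] 48.70978756854962 25.76196725985378 11.691802901703742
time_s: 3.1
position: [458.7, 60.4, 95.7]
tool_rot: [-90.1, -0.0, -90.7]
force: [-0.4, 0.4, 0.9]
gripper_width: 93.9
```

```bash
python3 -m crank '[[0.094,-0.006,0.03,0.001,0],[0.094,0,0.03,0,0],[0.094,0,0,0,0],[0.094,0,0,0,0]]'
python3 - <<'E'
from h import *
s=monitor.observe(); print(s["position"],s["tool_rot"])
c=read_camera("wrist"); cv2.imwrite("pics/w2.png",c["pixels"][:,:,::-1])
E
```

```text
time_s: 3.5
position: [461.0, 66.2, 37.5]
tool_rot: [-90.0, -0.0, -90.8]
force: [-0.1, -0.2, 1.1]
gripper_width: 94.4
[461.   66.2  37.5] [-90.   -0.  -90.8]
```

View pics/w2.png

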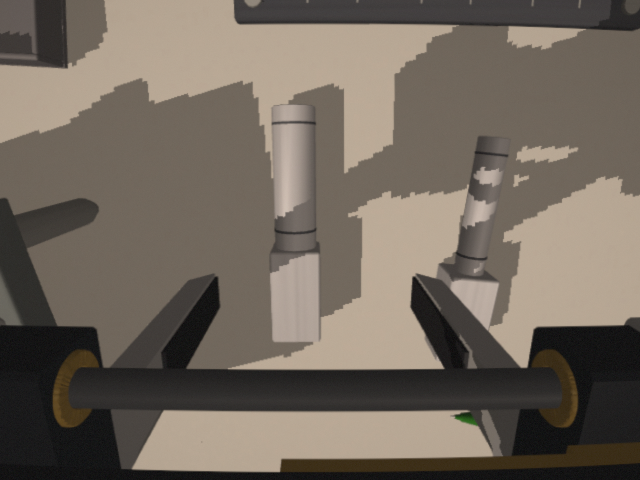

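```bash
python3 -m crank '[[0.094,-0.007,0.016,-0.002,0],[0.094,0,0.016,0,0],[0.094,0,0,0,0],[0.094,0,0,0,0]]'
python3 - <<'E'
from h import *
s=monitor.observe(); print(s["position"],s["tool_rot"],s["force"])
E
python3 -m crank '[[0.02,0,0,0,0],[0.02,0,0,0,0],[0.02,0,0,0,0],[0.02,0,0,0,0],[0.02,0,0,0,0],[0.02,0,0,0,0],[0.02,0,0,0,0]]' 35
python3 -m crank '[[0.02,0,-0.02,0,0],[0.02,0,-0.02,0,0],[0.02,0,-0.01,0,0],[0.02,0,0,0,0],[0.02,0,0,0,0]]'
python3 - <<'E'
from h import *
s=monitor.observe(); print(s["position"],s["tool_rot"],s["force"])
c=read_camera("wrist"); cv2.imwrite("pics/w3.png",c["pixels"][:,:,::-1])
E
```

```text
time_s: 3.95
position: [459.2, 74.1, 5.6]
tool_rot: [-89.9, 0.0, -90.7]
force: [-0.0, 0.2, 0.5]
gripper_width: 94.0
[459.2  74.1   5.6] [-89.9   0.  -90.7] [-0.   0.2  0.5]
time_s: 4.65
position: [458.3, 74.3, 4.2]
tool_rot: [-90.0, 0.0, -90.7]
force: [0.7, 0.9, 1.3]
gripper_width: 41.2
time_s: 5.15
position: [458.3, 74.1, 53.8]
tool_rot: [-90.0, -0.0, -90.7]
force: [-0.1, -0.2, -0.5]
gripper_width: 20.3
[458.3  74.1  53.8] [-90.   -0.  -90.7] [-0.1 -0.2 -0.5]
```

View pics/w3.png

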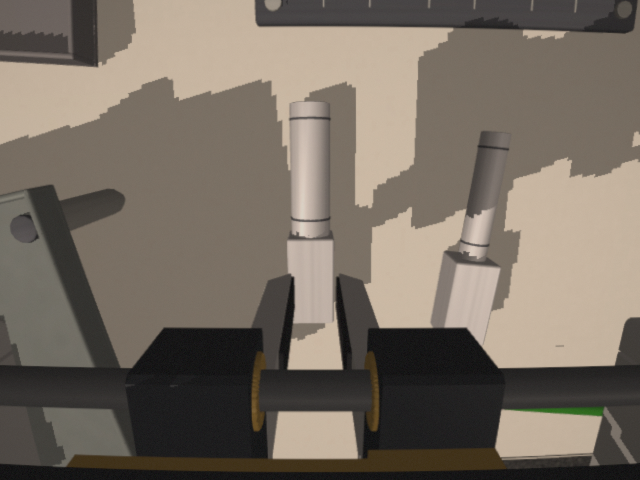

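```bash
python3 -m crank '[[0.06,0,0,0,0],[0.06,0,0,0,0],[0.06,0,0,0,0],[0.06,0,0,0,0],[0.06,0,0,0,0],[0.06,0,0,0,0],[0.06,0,0.016,0,0],[0.06,0,0.016,0,0],[0.06,0,0.016,0,0],[0.06,0,0,0,0],[0.06,0,0,0,0]]'
python3 -m crank '[[0.02,0,0,0,0],[0.02,0,0,0,0],[0.02,0,0,0,0],[0.02,0,0,0,0],[0.02,0,0,0,0],[0.02,0,0,0,0],[0.02,0,0,0,0],[0.02,0,0,0,0],[0.02,0,0,0,0]]' 35
```

```text
time_s: 6.3
position: [458.3, 74.3, 6.4]
tool_rot: [-90.0, -0.0, -90.7]
force: [0.4, 0.5, 0.7]
gripper_width: 60.2
time_s: 7.2
position: [458.5, 74.4, 6.3]
tool_rot: [-90.0, 0.0, -90.7]
force: [-1.3, 0.6, 4.9]
gripper_width: 25.8
```

```bash
python3 -m crank '[[0.02,0,-0.025,0,0],[0.02,0,-0.025,0,0],[0.02,0.003,0,0.016,0],[0.02,0.003,0,0.016,0],[0.02,0.003,0,0.016,0],[0.02,0.003,0,0.016,0],[0.02,0.003,0,0.016,0],[0.02,0.003,0,0.016,0],[0.02,0.003,0,0.016,0],[0.02,0,0,0,0],[0.02,0,0,0,0],[0.02,0,0,0,0]]'
python3 - <<'E'
from h import *
s=monitor.observe(); print(s["position"],s["tool_rot"],s["force"])
c=read_camera("wrist"); cv2.imwrite("pics/w4.png",c["pixels"][:,:,::-1])
E
```

```text
time_s: 8.4
position: [569.2, 52.0, 56.0]
tool_rot: [-90.1, -0.0, -90.7]
force: [-0.2, 1.0, -2.5]
gripper_width: 26.0
[569.2  52.   56. ] [-90.1  -0.  -90.7] [-0.2  1.  -2.5]
```

View pics/w4.png

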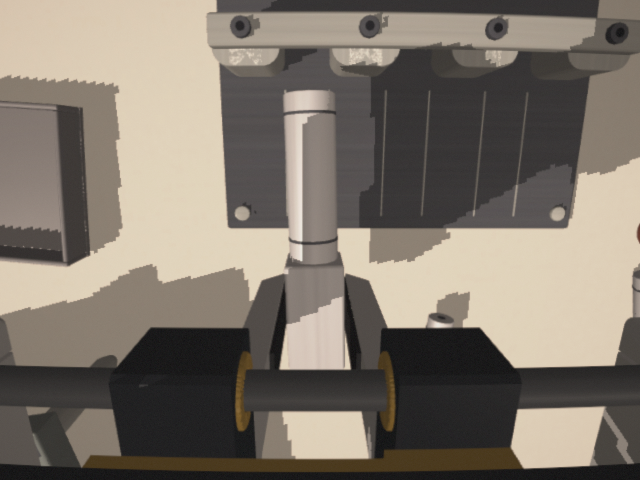

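Run:
```python
from h import *
c=read_camera("wrist"); s=monitor.observe(); print(s["position"])
P=plane(c,[(241,27),(370,26),(498,28),(618,33)],54); print(P, "mids",(P[:-1]+P[1:])/2)
print("tip edges z62.7",plane(c,[(284,98),(335,98)],62.7))
print("lane lines",plane(c,[(384,215),(422,215),(475,215),(514,215)],8))
print("lane lines top",plane(c,[(385.5,92),(429,92),(485,92),(526,92)],8))
print("front",plane(c,[(228,228),(568,228),(242,213),(557,213)],8))
crop(c,200,0,240,120,3.3,"w4a.png")
```

```text
[569.5  52.   56.2]
[[688.4  81.3  54. ]
 [688.2  27.1  54. ]
 [687.7 -27.4  54. ]
 [687.  -81.2  54. ]] mids [[688.3  54.2  54. ]
 [687.9  -0.2  54. ]
 [687.3 -54.3  54. ]]
tip edges z62.7 [[658.7  63.3  62.7]
 [658.4  42.3  62.7]]
lane lines [[598.2  10.7   8. ]
 [598.  -11.6   8. ]
 [597.7 -43.1   8. ]
 [597.5 -66.6   8. ]]
lane lines top [[666.4  12.    8. ]
 [666.4 -11.9   8. ]
 [666.5 -42.9   8. ]
 [666.7 -66.    8. ]]
front [[ 591.4  102.5    8. ]
 [ 589.4 -101.1    8. ]
 [ 600.3   93.7    8. ]
 [ 598.6  -92.8    8. ]]
```

View pics/w4a.png

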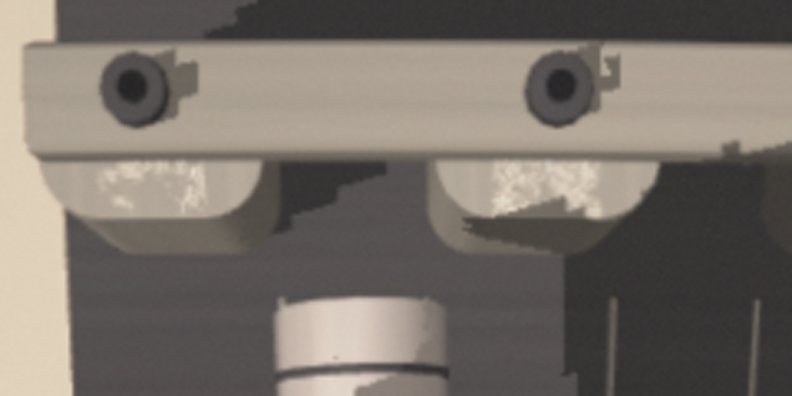

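```bash
python3 -m crank '[[0.02,-0.0015,0.014,0,0],[0.02,0,0.013,0,0],[0.02,0,0.013,0,0],[0.02,0,0,0,0],[0.02,0,0,0,0],[0.02,0,0,0,0]]'
python3 - <<'E'
from h import *
s=monitor.observe(); print(s["position"],s["tool_rot"],s["force"])
c=read_camera("wrist"); cv2.imwrite("pics/w5.png",c["pixels"][:,:,::-1])
crop(c,200,0,240,150,3.3,"w5a.png")
E
```

```text
time_s: 9.1
position: [570.2, 53.4, 16.4]
tool_rot: [-90.0, 0.0, -90.7]
force: [-0.2, -0.2, -1.2]
gripper_width: 25.6
[570.2  53.4  16.4] [-90.    0.  -90.7] [-0.2 -0.2 -1.2]
```

View pics/w5.png

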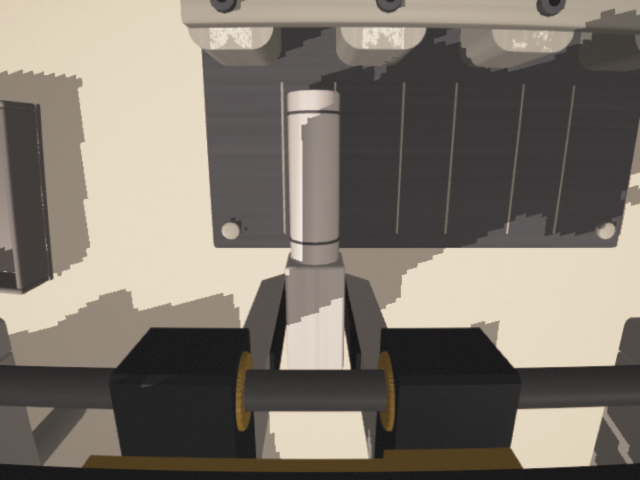

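Run:
```python
from h import *
c=read_camera("wrist"); s=monitor.observe(); print(s["position"])
p=c["pixels"][:,:,1].astype(int)
print(p[86,270:350]); print(p[98,270:350])
print(p[84,270:350])
print(plane(c,[(282,86),(335,86),(404,86),(456.5,86),(523,86),(573.5,86)],8))
print(plane(c,[(288,98),(339.5,98)],23))
print("strap screws",plane(c,[(223.5,2),(388.5,3),(551,4)],54))
```

```text
[570.4  53.4  16.6]
[ 90  89  87  87  88  87  86  86  86  92 116 154 148 108  90  89  86  88
  87  87  88  88  87  87  86  88  87  87  86  88  87  87  88  85  88  87
  87  88  86  68  57  55  56  56  58  57  54  55  55  56  55  57  57  56
  55  55  57  55  55  54  55  56  56  63  96 110  71  57  56  56  54  55
  57  56  56  57  54  56  57  54]
[ 83  84  86  86  84  86  87  87  86  87 106 146 153 116  91  88  94 129
 161 177 188 191 194 195 198 201 201 203 206 211 214 215 217 218 218 218
 218 218 218 217 218 218 218 218 215 213 210 208 205 201 198 195 191 187
 183 180 178 173 167 162 158 153 148 134 128 126 123 119 110  93  64  56
  54  55  55  55  54  56  56  56]
[ 86  86  86  85  84  85  83  86  83  88 115 153 149 106  86  84  84  84
  84  85  85  86  84  84  84  86  83  85  84  84  84  84  83  85  85  84
  86  86  83  75  68  68  66  59  56  54  53  55  55  54  55  55  54  55
  54  53  53  55  55  54  54  55  54  61  96 110  70  54  52  54  53  54
  53  55  54  54  53  56  57  54]
[[666.3  66.5   8. ]
 [666.   42.8   8. ]
 [665.8  11.8   8. ]
 [665.8 -12.    8. ]
 [666.  -42.6   8. ]
 [666.3 -66.4   8. ]]
[[659.7  63.   23. ]
 [659.4  41.7  23. ]]
strap screws [[687.   81.3  54. ]
 [686.1  27.7  54. ]
 [686.5 -26.3  54. ]]
```

View pics/w5a.png

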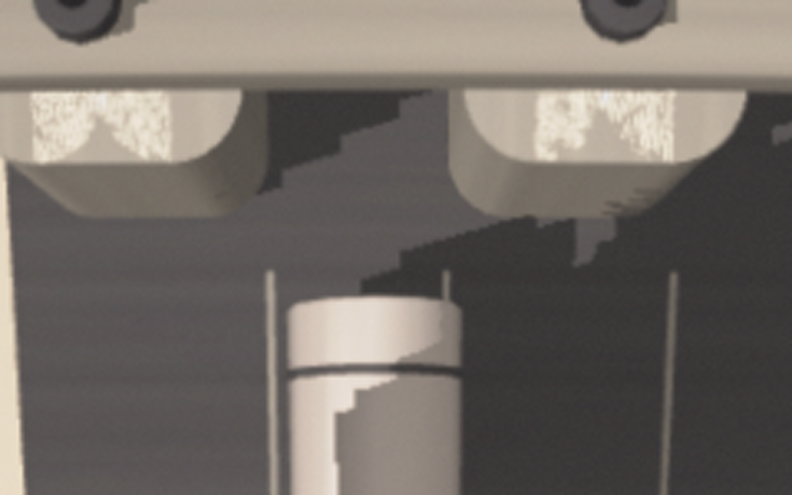

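```bash
python3 -m crank '[[0.02,-0.0022,0,0,0],[0.02,0,0,0.005,0],[0.02,0,0,0.005,0],[0.02,0,0,0.005,0],[0.02,0,0,0.005,0],[0.02,0,0,0.005,0],[0.02,0,0,0.005,0],[0.02,0,0,0.005,0],[0.02,0,0,0,0],[0.02,0,0,0,0]]'
python3 -m crank '[[0.02,0,0,0.005,0],[0.02,0,0,0.005,0],[0.02,0,0,0.005,0],[0.02,0,0,0.005,0],[0.02,0,0,0.005,0],[0.02,0,0,0,0],[0.02,0,0,0,0]]'
python3 - <<'E'
from h import *
s=monitor.observe(); print(s["position"],s["tool_rot"],s["force"],s["ft_torque"])
c=read_camera("wrist"); cv2.imwrite("pics/w6.png",c["pixels"][:,:,::-1])
E
```

```text
time_s: 10.2
position: [605.1, 55.2, 16.1]
tool_rot: [-90.0, 0.0, -90.7]
force: [-0.1, 0.4, -1.8]
gripper_width: 25.6
time_s: 10.9
position: [630.1, 54.9, 16.1]
tool_rot: [-90.0, 0.0, -90.7]
force: [-0.7, 0.7, -1.1]
gripper_width: 25.5
[630.1  54.9  16.1] [-90.    0.  -90.7] [-0.7  0.7 -1.1] [-0.   0.  -0.1]
```

View pics/w6.png

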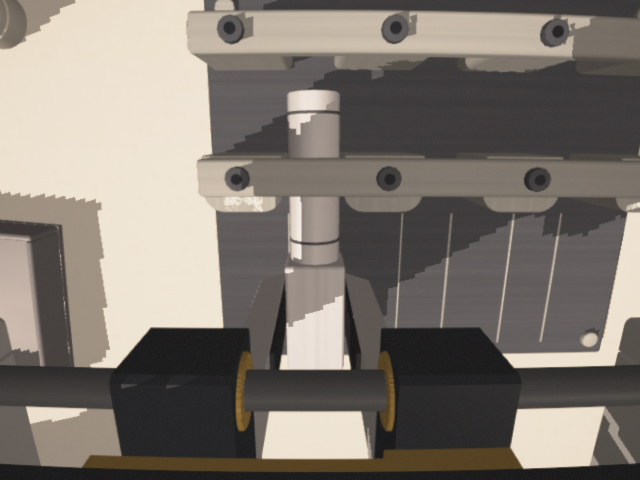

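```bash
python3 -m crank '[[0.02,0,0.0015,0.004,0],[0.02,0,0,0.004,0],[0.02,0,0,0.003,0],[0.02,0,0,0.002,0],[0.02,0,0,0,0],[0.02,0,0,0,0]]'
```

```text
time_s: 11.55
position: [642.4, 54.7, 14.6]
tool_rot: [-90.1, -0.0, -90.7]
force: [-6.3, 0.6, 3.9]
gripper_width: 25.2
```

```bash
python3 -m crank '[[0.02,0,0,0.002,0],[0.02,0,0,0.002,0],[0.02,0,0,0,0],[0.02,0,0,0,0]]'
```

```text
time_s: 11.95
position: [643.5, 54.8, 14.4]
tool_rot: [-90.4, -0.1, -90.7]
force: [-23.8, 0.7, 17.8]
gripper_width: 26.0
```

```bash
python3 -m crank '[[0.02,0,0,-0.0015,0],[0.02,0,0,0,0],[0.044,0,0,0,0],[0.044,0,0,0,0],[0.044,0,0,0,0],[0.044,0,0,0,0],[0.044,0,-0.02,0,0],[0.044,0,-0.03,-0.02,0],[0.044,0,-0.04,-0.03,0],[0.044,0,-0.04,-0.03,0],[0.044,0,0,0,0],[0.044,0,0,0,0]]'
python3 - <<'E'
from h import *
s=monitor.observe(); print(s["position"],s["tool_rot"],s["force"],s["ft_torque"])
c=read_camera("wrist"); cv2.imwrite("pics/w7.png",c["pixels"][:,:,::-1])
E
```

```text
time_s: 13.15
position: [566.2, 55.5, 146.0]
tool_rot: [-89.8, -0.0, -90.7]
force: [0.4, -0.9, -0.7]
gripper_width: 43.9
[566.2  55.5 146. ] [-89.8  -0.  -90.7] [ 0.4 -0.9 -0.7] [-0. -0. -0.]
```

View pics/w7.png

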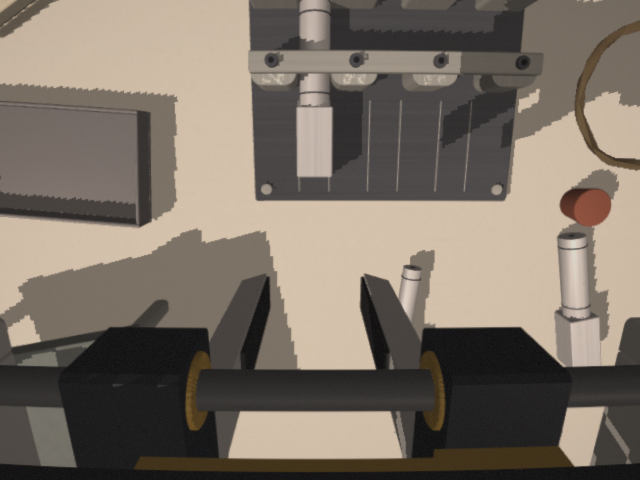

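```bash
python3 -m crank '[[0.06,0.018,0.006,-0.03,0],[0.06,0.018,0.02,-0.03,0],[0.06,0.018,0.02,-0.03,0],[0.06,0.019,0.02,-0.032,0],[0.06,0,0.02,0,0.1],[0.06,0,0.02,0,0],[0.06,0,0,0,0],[0.06,0,0,0,0],[0.06,0,0,0,0]]'
python3 - <<'E'
from h import *
s=monitor.observe(); print(s["position"],s["tool_rot"],s["force"],s["ft_torque"])
c=read_camera("wrist"); cv2.imwrite("pics/w8.png",c["pixels"][:,:,::-1])
E
```

```text
time_s: 14.1
position: [443.3, -15.6, 39.0]
tool_rot: [-90.0, 0.0, -96.4]
force: [0.1, -0.3, 0.6]
gripper_width: 59.7
[443.3 -15.6  39. ] [-90.    0.  -96.4] [ 0.1 -0.3  0.6] [0. 0. 0.]
```

View pics/w8.png

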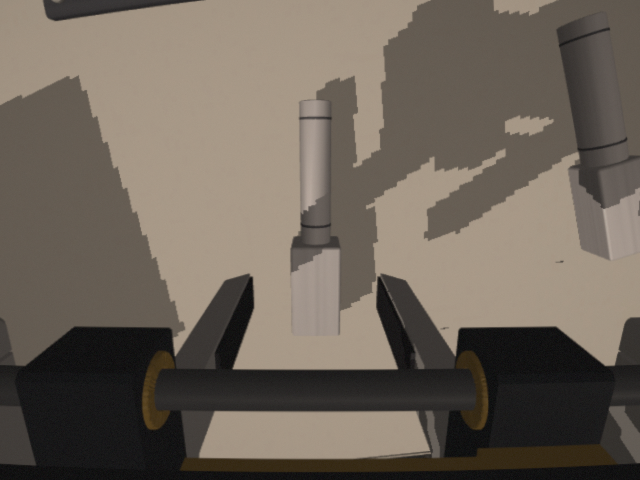

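```bash
python3 -m crank '[[0.06,0,0.016,0,0],[0.06,0,0.017,0,0],[0.06,0,0,0,0],[0.02,0,0,0,0],[0.02,0,0,0,0],[0.02,0,0,0,0],[0.02,0,0,0,0],[0.02,0,0,0,0],[0.02,0,0,0,0],[0.02,0,0,0,0],[0.02,0,0,0,0],[0.02,0,0,0,0]]'
```

```text
time_s: 15.35
position: [443.0, -15.9, 6.1]
tool_rot: [-90.0, -0.0, -96.4]
force: [-1.4, -1.0, 8.8]
gripper_width: 25.7
```

```bash
python3 -m crank '[[0.02,0,-0.025,0,0],[0.02,0,-0.025,0,-0.1],[0.02,-0.0028,0,0.018,0],[0.02,-0.0028,0,0.018,0],[0.02,-0.0028,0,0.018,0],[0.02,-0.0027,0,0.018,0],[0.02,-0.0027,0,0.018,0],[0.02,-0.0027,0,0.018,0],[0.02,0,0,0.018,0],[0.02,0,0,0,0],[0.02,0,0,0,0],[0.02,0,0,0,0]]'
python3 -m crank '[[0.02,0,0.014,0,0],[0.02,0,0.013,0,0],[0.02,0,0.013,0,0],[0.02,0,0,0,0],[0.02,0,0,0,0]]'
python3 - <<'E'
from h import *
s=monitor.observe(); print(s["position"],s["tool_rot"],s["force"],s["ft_torque"])
c=read_camera("wrist"); cv2.imwrite("pics/w9.png",c["pixels"][:,:,::-1])
E
```

```text
time_s: 16.55
position: [568.1, -1.0, 55.5]
tool_rot: [-90.1, -0.0, -90.7]
force: [0.1, -0.5, -0.7]
gripper_width: 25.4
time_s: 17.05
position: [568.6, -0.8, 15.1]
tool_rot: [-90.1, 0.0, -90.7]
force: [0.1, -0.7, -1.1]
gripper_width: 25.8
[568.6  -0.8  15.1] [-90.1   0.  -90.7] [ 0.1 -0.7 -1.1] [-0.  0.  0.]
```

View pics/w9.png

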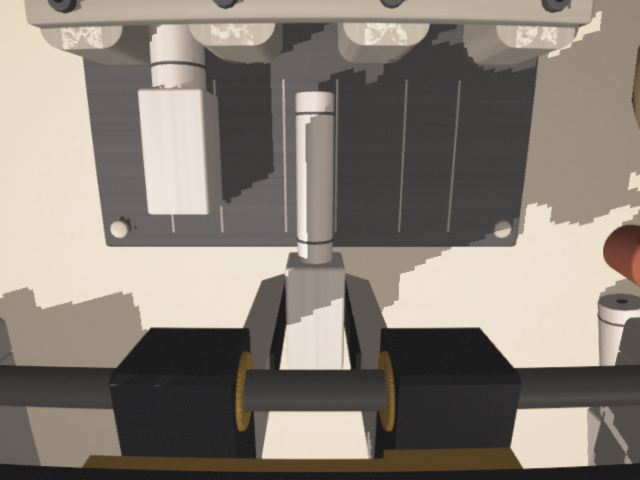

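```bash
python3 -m crank '[[0.02,-0.0018,0,0,0],[0.02,0,0,0.005,0],[0.02,0,0,0.005,0],[0.02,0,0,0.005,0],[0.02,0,0,0.005,0],[0.02,0,0,0.005,0],[0.02,0,0,0.005,0],[0.02,0,0,0.005,0],[0.02,0,0,0.005,0],[0.02,0,0,0.005,0],[0.02,0,0,0.005,0],[0.02,0,0,0.005,0],[0.02,0,0,0.005,0],[0.02,0,0,0,0],[0.02,0,0,0,0]]'
python3 - <<'E'
from h import *
s=monitor.observe(); print(s["position"],s["tool_rot"],s["force"],s["ft_torque"])
c=read_camera("wrist"); cv2.imwrite("pics/w10.png",c["pixels"][:,:,::-1])
E
```

```text
time_s: 18.6
position: [628.9, 0.2, 15.6]
tool_rot: [-90.0, 0.0, -90.7]
force: [-0.2, -0.0, -2.0]
gripper_width: 25.5
[628.9   0.2  15.6] [-90.    0.  -90.7] [-0.2 -0.  -2. ] [ 0.   0.1 -0. ]
```

View pics/w10.png

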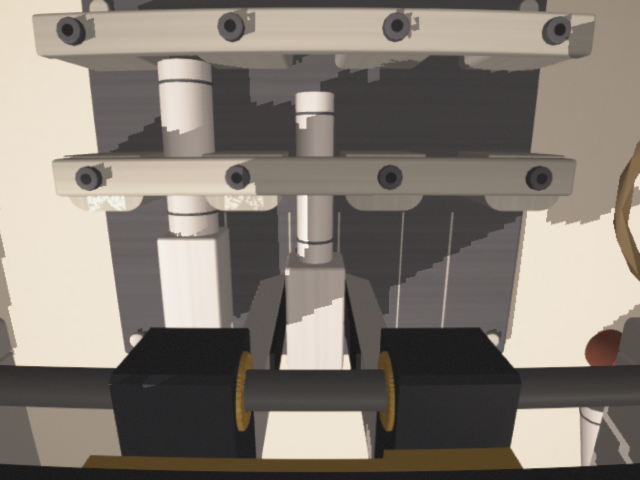

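```bash
python3 -m crank '[[0.02,0,0,0.004,0],[0.02,0,0,0.004,0],[0.02,0,0,0.004,0],[0.02,0,0,0.004,0],[0.02,0,0,0.003,0],[0.02,0,0,0,0],[0.02,0,0,0,0]]'
```

```text
time_s: 19.35
position: [647.9, -0.1, 15.6]
tool_rot: [-90.0, 0.0, -90.7]
force: [-0.5, -1.0, -2.1]
gripper_width: 25.8
```

```bash
python3 -m crank '[[0.02,0,0,0.003,0],[0.02,0,0,0.003,0],[0.02,0,0,0.003,0],[0.02,0,0,0.002,0],[0.02,0,0,0,0],[0.02,0,0,0,0]]'
```

```text
time_s: 19.95
position: [659.1, -0.0, 15.7]
tool_rot: [-90.0, 0.0, -90.7]
force: [-0.1, 0.0, -2.2]
gripper_width: 25.5
```

```bash
python3 -m crank '[[0.02,0,0.0012,0.002,0],[0.02,0,0,0.002,0],[0.02,0,0,0,0],[0.02,0,0,0,0]]'
```

```text
time_s: 20.35
position: [660.3, 0.2, 14.2]
tool_rot: [-90.3, -0.0, -90.7]
force: [-17.9, 2.7, 11.3]
gripper_width: 26.1
```

Thin one seated at its head; release and view.

```bash
python3 -m crank '[[0.02,0,0,-0.0015,0],[0.02,0,0,0,0],[0.044,0,0,0,0],[0.044,0,0,0,0],[0.044,0,0,0,0],[0.044,0,0,0,0],[0.044,0,-0.02,0,0],[0.044,0,-0.03,-0.02,0],[0.044,0.01,-0.04,-0.03,0],[0.044,0.02,-0.04,-0.04,0],[0.044,0.03,-0.04,-0.04,0],[0.044,0.03,0,0,0],[0.044,0.02,0,0,0],[0.044,0,0,0,0],[0.044,0,0,0,0]]'
python3 - <<'E'
from h import *
s=monitor.observe(); print(s["position"],s["tool_rot"],s["force"],s["ft_torque"])
c=read_camera("wrist"); cv2.imwrite("pics/w11.png",c["pixels"][:,:,::-1])
E
```

```text
time_s: 21.85
position: [546.3, -98.8, 168.4]
tool_rot: [-90.0, 0.0, -90.7]
force: [-0.6, 0.5, 0.4]
gripper_width: 43.7
[546.3 -98.8 168.4] [-90.    0.  -90.7] [-0.6  0.5  0.4] [ 0.   0.  -0.1]
```

View pics/w11.png

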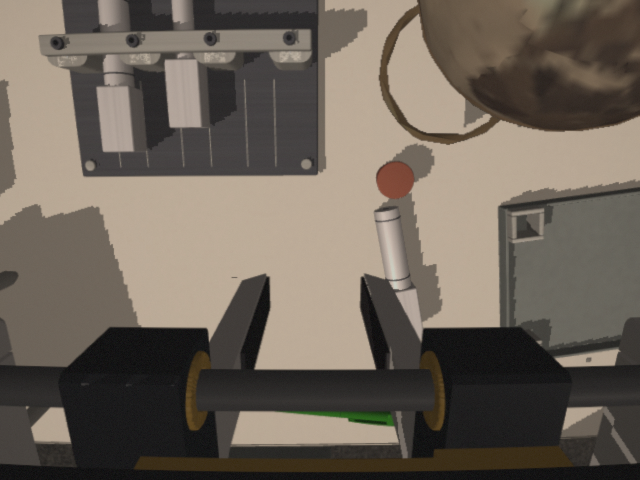

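```bash
python3 -m crank '[[0.06,0.02,0.02,-0.019,0],[0.06,0.02,0.02,-0.019,0],[0.06,0.02,0.022,-0.019,0],[0.06,0.02,0.022,-0.019,0],[0.06,0,0.022,0,-0.1],[0.06,0,0.022,0,-0.1],[0.06,0,0,0,0],[0.06,0,0,0,0],[0.06,0,0,0,0]]'
python3 - <<'E'
from h import *
s=monitor.observe(); print(s["position"],s["tool_rot"],s["force"],s["ft_torque"])
c=read_camera("wrist"); cv2.imwrite("pics/w12.png",c["pixels"][:,:,::-1])
E
```

```text
time_s: 22.8
position: [470.2, -177.4, 41.3]
tool_rot: [-89.9, -0.0, -79.3]
force: [-0.3, 0.6, -0.2]
gripper_width: 59.9
[ 470.2 -177.4   41.3] [-89.9  -0.  -79.3] [-0.3  0.6 -0.2] [ 0. -0. -0.]
```

View pics/w12.png

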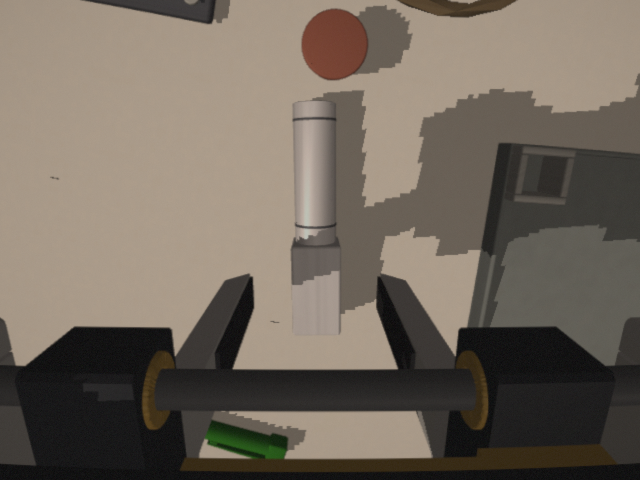

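```bash
python3 -m crank '[[0.06,0,0.018,0,0],[0.06,0,0.017,0,0],[0.06,0,0,0,0],[0.02,0,0,0,0],[0.02,0,0,0,0],[0.02,0,0,0,0],[0.02,0,0,0,0],[0.02,0,0,0,0],[0.02,0,0,0,0],[0.02,0,0,0,0],[0.02,0,0,0,0],[0.02,0,0,0,0]]'
```

```text
time_s: 24.05
position: [469.5, -177.9, 5.6]
tool_rot: [-90.0, -0.0, -79.2]
force: [-1.6, 0.7, 6.5]
gripper_width: 25.6
```

```bash
python3 -m crank '[[0.02,0,-0.03,0,0],[0.02,0,-0.03,0,0],[0.02,0,0,0,0.1],[0.02,0,0,0,0.1],[0.02,-0.0207,0,0.0163,0],[0.02,-0.0207,0,0.0163,0],[0.02,-0.0207,0,0.0163,0],[0.02,-0.0207,0,0.0163,0],[0.02,-0.0207,0,0.0163,0],[0.02,-0.0207,0,0.0163,0],[0.02,0,0,0,0],[0.02,0,0,0,0],[0.02,0,0.02,0,0],[0.02,0,0.02,0,0],[0.02,0,0.011,0,0],[0.02,0,0,0,0],[0.02,0,0,0,0]]'
python3 - <<'E'
from h import *
s=monitor.observe(); print(s["position"],s["tool_rot"],s["force"],s["ft_torque"])
c=read_camera("wrist"); cv2.imwrite("pics/w13.png",c["pixels"][:,:,::-1])
E
```

```text
time_s: 25.75
position: [568.5, -55.2, 14.7]
tool_rot: [-90.0, -0.0, -90.7]
force: [-0.7, -0.6, -0.5]
gripper_width: 25.9
[568.5 -55.2  14.7] [-90.   -0.  -90.7] [-0.7 -0.6 -0.5] [0.1 0.  0. ]
```

View pics/w13.png

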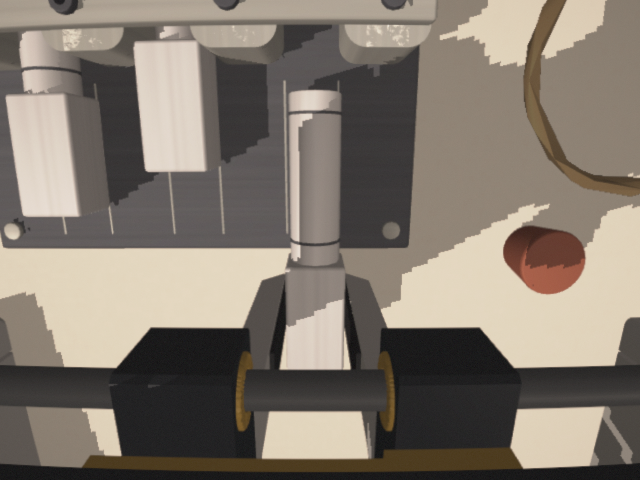

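Run:
```python
from h import *
c=read_camera("top"); cv2.imwrite("pics/t2.png",c["pixels"][:,:,::-1])
for z in (120,160,200): print(z,plane(c,[(408,192),(381,192),(408,219)],z))
crop(c,280,100,200,180,4,"t2a.png")
s=read_camera("scene"); crop(s,220,130,220,150,3.5,"s2a.png")
```

```text
120 [[ 706.6 -235.2  120. ]
 [ 705.9 -154.7  120. ]
 [ 624.9 -233.8  120. ]]
160 [[ 697.5 -229.   160. ]
 [ 696.9 -150.4  160. ]
 [ 617.8 -227.6  160. ]]
200 [[ 688.5 -222.7  200. ]
 [ 687.9 -146.1  200. ]
 [ 610.8 -221.4  200. ]]
```

View pics/t2a.png

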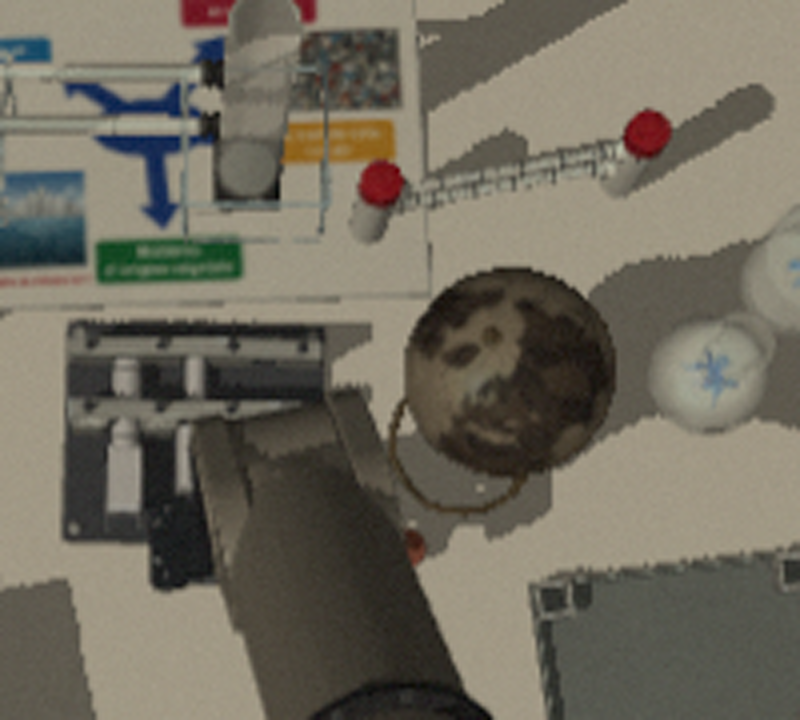

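View pics/s2a.png

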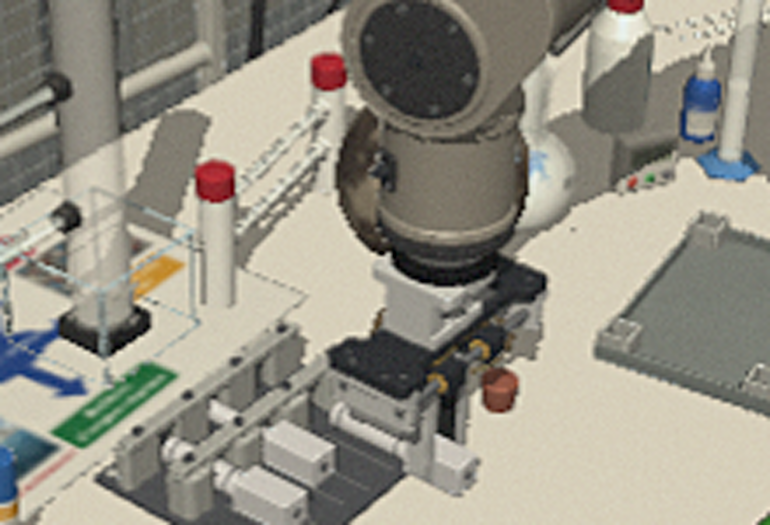

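Run:
```python
from h import *
t=read_camera("top"); s=read_camera("scene")
im=cv2.imread("pics/scene0.png"); cv2.imwrite("pics/s0g.png",cv2.resize(im[140:250,290:400],None,fx=5,fy=5,interpolation=cv2.INTER_CUBIC))
A=Z(280,100,4)
o1,d1=ray(t,A((510,370))); o2,d2=ray(s,[(343,180)])
d1=d1[0]/np.linalg.norm(d1);d2=d2[0]/np.linalg.norm(d2)
M=np.c_[d1,-d2]; k=np.linalg.lstsq(M,o2-o1,rcond=None)[0]
p,q=o1+d1*k[0],o2+d2*k[1]; print(p,q,"gap",np.linalg.norm(p-q))
f=K(t)[0,0]; print("r top",104/4/f*k[0],"r scene",27/K(s)[0,0]*k[1])
```

```text
[ 702.8 -230.3  135. ] [ 702.9 -230.2  135. ] gap 0.15118519699518368
r top 77.73414323972865 r scene 75.50078800246338
```

View pics/s0g.png

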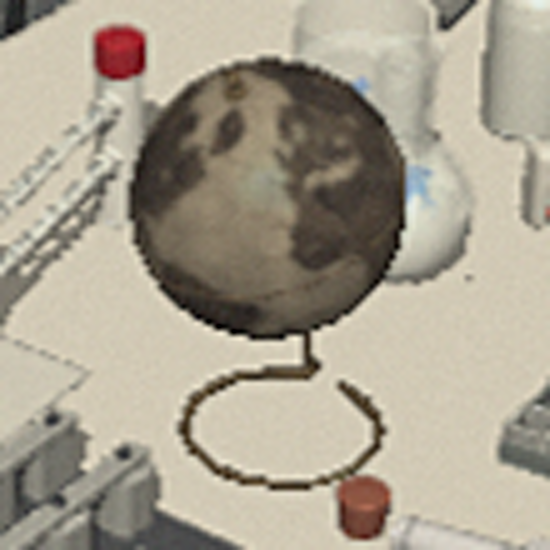

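```bash
python3 -m crank '[[0.02,-0.0011,0,0,0],[0.02,0,0,0.005,0],[0.02,0,0,0.005,0],[0.02,0,0,0.005,0],[0.02,0,0,0.005,0],[0.02,0,0,0.005,0],[0.02,0,0,0.005,0],[0.02,0,0,0.005,0],[0.02,0,0,0.005,0],[0.02,0,0,0.005,0],[0.02,0,0,0.005,0],[0.02,0,0,0.005,0],[0.02,0,0,0.005,0],[0.02,0,0,0,0],[0.02,0,0,0,0]]'
python3 - <<'E'
from h import *
s=monitor.observe(); print(s["position"],s["tool_rot"],s["force"],s["ft_torque"])
E
```

```text
time_s: 27.5
position: [628.6, -54.4, 14.2]
tool_rot: [-90.0, 0.0, -90.7]
force: [0.1, -0.1, -1.8]
gripper_width: 26.4
[628.6 -54.4  14.2] [-90.    0.  -90.7] [ 0.1 -0.1 -1.8] [-0.   0.1  0. ]
```

```bash
python3 -m crank '[[0.02,0,0,0.004,0],[0.02,0,0,0.004,0],[0.02,0,0,0.003,0],[0.02,0,0,0.002,0],[0.02,0,0,0,0],[0.02,0,0,0,0]]'
```

```text
time_s: 28.1
position: [641.3, -54.6, 14.2]
tool_rot: [-90.0, 0.0, -90.7]
force: [-3.1, -0.1, -0.4]
gripper_width: 25.8
```

```bash
python3 -m crank '[[0.02,0,0,0.002,0],[0.02,0,0,0.002,0],[0.02,0,0,0,0],[0.02,0,0,0,0]]'
```

```text
time_s: 28.5
position: [642.7, -54.7, 13.4]
tool_rot: [-90.3, -0.0, -90.7]
force: [-15.3, -0.1, 4.0]
gripper_width: 26.1
```

```bash
python3 -m crank '[[0.02,0,0,-0.0015,0],[0.02,0,0,0,0],[0.044,0,0,0,0],[0.044,0,0,0,0],[0.044,0,0,0,0],[0.044,0,0,0,0],[0.044,0,-0.02,0,0],[0.044,0,-0.03,-0.02,0],[0.044,-0.01,-0.04,-0.03,0],[0.044,-0.02,-0.04,-0.03,0],[0.044,-0.02,-0.04,0,0],[0.044,0,0,0,0],[0.044,0,0,0,0],[0.044,0,0,0,0]]'
python3 - <<'E'
from h import *
s=monitor.observe(); print(s["position"],s["tool_rot"],s["force"],s["ft_torque"])
c=read_camera("wrist"); cv2.imwrite("pics/w14.png",c["pixels"][:,:,::-1])
E
```

```text
time_s: 29.9
position: [567.2, -5.8, 179.8]
tool_rot: [-90.1, -0.0, -90.7]
force: [0.1, -0.1, 0.4]
gripper_width: 44.4
[567.2  -5.8 179.8] [-90.1  -0.  -90.7] [ 0.1 -0.1  0.4] [-0.   0.1 -0. ]
```

View pics/w14.png

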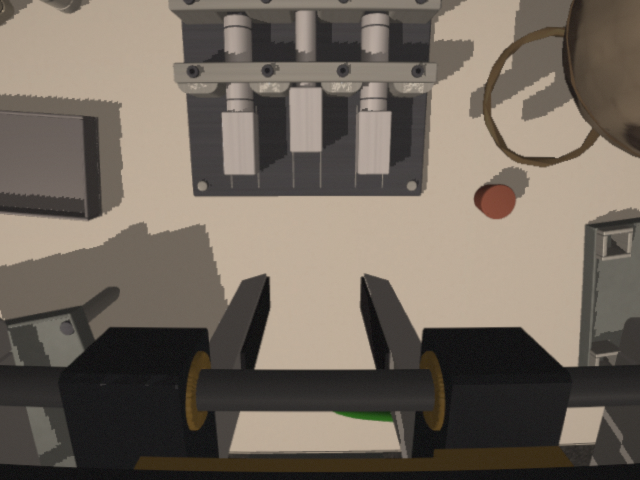

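Run:
```python
from h import *
c=read_camera("wrist"); crop(c,180,0,260,200,3,"w14a.png")
print("front edge",plane(c,[(193,195),(422,195)],8))
print("heads back",plane(c,[(240,174),(375,172.5),(306,151)],34))
print("heads front",plane(c,[(240,112),(374,111),(306,88)],34))
```

```text
front edge [[ 591.7  102.2    8. ]
 [ 589.3 -102.7    8. ]]
heads back [[612.   54.   34. ]
 [611.9 -56.1  34. ]
 [629.6  -0.2  34. ]]
heads front [[660.5  51.3  34. ]
 [660.  -54.2  34. ]
 [677.7  -1.   34. ]]
```

View pics/w14a.png

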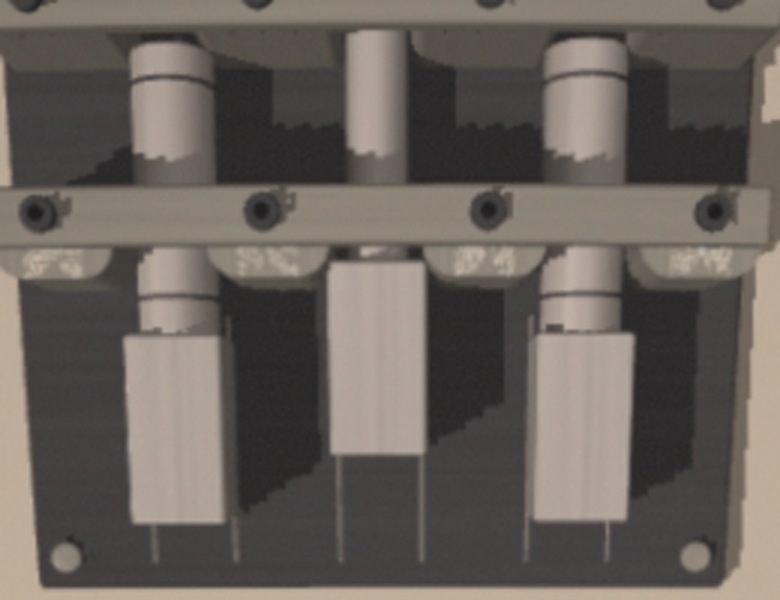

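```bash
python3 -m crank '[[0.04,0.016,0.03,0.025,0],[0.04,0.016,0.03,0.025,0],[0.04,0.016,0.03,0.025,0],[0.04,0,0.03,0,0],[0.04,0,0,0,0],[0.04,0,0,0,0]]'
python3 - <<'E'
from h import *
s=monitor.observe(); print(s["position"],s["tool_rot"],s["force"],s["ft_torque"])
c=read_camera("wrist"); cv2.imwrite("pics/w15.png",c["pixels"][:,:,::-1])
E
```

```text
time_s: 30.6
position: [641.2, -53.9, 60.2]
tool_rot: [-90.1, 0.0, -90.7]
force: [0.2, -0.7, 0.1]
gripper_width: 40.0
[641.2 -53.9  60.2] [-90.1   0.  -90.7] [ 0.2 -0.7  0.1] [ 0. -0.  0.]
```

View pics/w15.png

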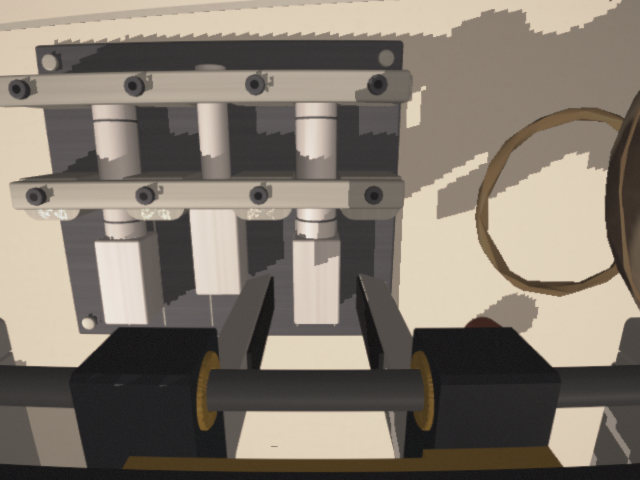

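```bash
python3 -m crank '[[0.04,0,0.02,0,0],[0.04,0,0.016,0,0],[0.04,0,0.01,0,0],[0.04,0,0,0,0],[0.02,0,0,0,0],[0.02,0,0,0,0],[0.02,0,0,0,0],[0.02,0,0,0,0],[0.02,0,0,0,0],[0.02,0,0,0,0]]' 35
python3 -m crank '[[0.02,0,-0.001,-0.005,0],[0.02,0,0,-0.01,0],[0.02,0,0,-0.01,0],[0.02,0,0,-0.01,0],[0.02,0,0,-0.01,0],[0.02,0,0,-0.01,0],[0.02,0,0,-0.01,0],[0.02,0,0,-0.01,0],[0.02,0,0,0,0],[0.02,0,0,0,0],[0.02,0,0,0,0]]'
python3 - <<'E'
from h import *
s=monitor.observe(); print(s["position"],s["tool_rot"],s["force"],s["ft_torque"])
c=read_camera("wrist"); cv2.imwrite("pics/w16.png",c["pixels"][:,:,::-1])
E
```

```text
time_s: 31.65
position: [642.3, -54.3, 15.4]
tool_rot: [-89.9, -0.0, -90.7]
force: [-1.5, -0.3, 6.8]
gripper_width: 25.8
time_s: 32.75
position: [567.4, -53.3, 15.8]
tool_rot: [-90.0, 0.0, -90.7]
force: [0.5, -0.2, -0.4]
gripper_width: 25.6
[567.4 -53.3  15.8] [-90.    0.  -90.7] [ 0.5 -0.2 -0.4] [ 0.1 -0.  -0. ]
```

View pics/w16.png

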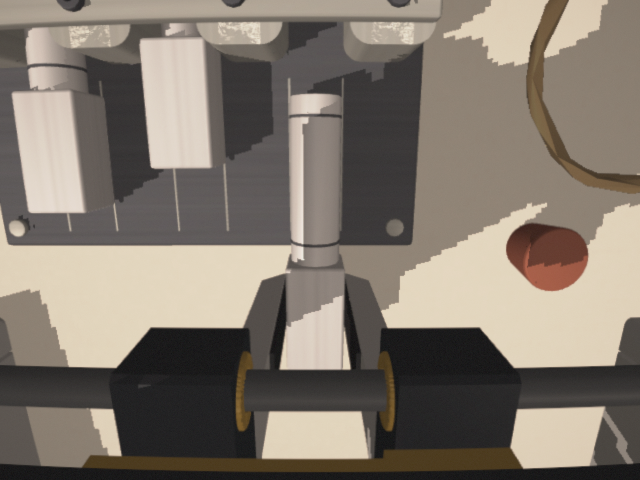

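```bash
python3 -m crank '[[0.02,0,-0.03,0,0],[0.02,0,-0.03,-0.01,0],[0.02,0,-0.02,-0.02,0],[0.02,0.01,0,-0.026,0],[0.02,0.02,0,-0.026,0],[0.02,0.03,0,-0.026,0],[0.02,0.03,0,0,0],[0.02,0.03,0,0,0],[0.02,0.03,0,0,0],[0.02,0.03,0,0,0],[0.02,0.03,0,0,0],[0.02,0.03,0,0,0],[0.02,0.03,0,0,-0.068],[0.02,0.022,0,0,-0.068],[0.02,0,0,0,0],[0.02,0,0,0,0],[0.02,0,0,0,0]]'
python3 - <<'E'
from h import *
s=monitor.observe(); print(s["position"],s["tool_rot"],s["force"],s["ft_torque"])
c=read_camera("wrist"); cv2.imwrite("pics/w17.png",c["pixels"][:,:,::-1])
E
```

```text
time_s: 34.5
position: [457.0, -343.0, 95.6]
tool_rot: [-90.0, 0.0, -82.9]
force: [-1.1, 1.3, -1.3]
gripper_width: 25.5
[ 457.  -343.    95.6] [-90.    0.  -82.9] [-1.1  1.3 -1.3] [ 0.   0.1 -0. ]
```

View pics/w17.png

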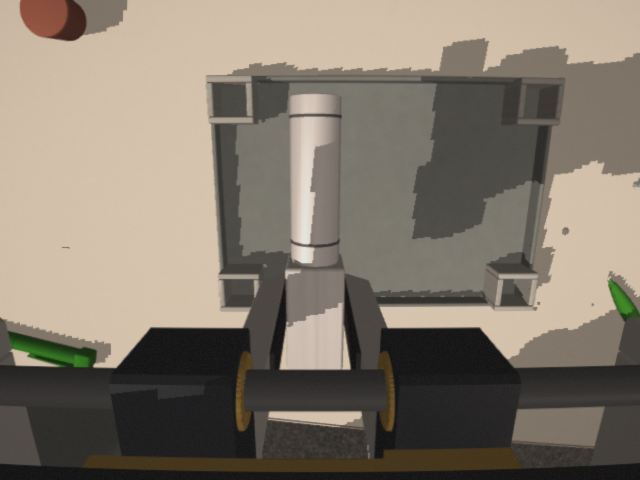

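```bash
cat > kit.py <<'E'
from h import *
def kit(c,P):
    Q=plane(c,P,26)[:,:2]; ctr=Q.mean(0)
    # order TL(+x,+y) TR(+x,-y) BR(-x,-y) BL(-x,+y)
    ex=(Q[0]+Q[1]-Q[2]-Q[3])/2; ey=(Q[0]+Q[3]-Q[1]-Q[2])/2
    yaw=np.degrees(np.arctan2(ex[1]-ey[0],ex[0]+ey[1]))
    print(Q.ravel(),"ctr",ctr,"size",np.linalg.norm(ex),np.linalg.norm(ey),"yaw",yaw); return ctr,yaw
E
python3 - <<'E'
from kit import *
c=read_camera("wrist")
crop(c,200,60,80,70,5,"k1.png");crop(c,500,60,80,70,5,"k2.png");crop(c,200,250,80,70,5,"k3.png");crop(c,470,250,80,70,5,"k4.png")
im=np.vstack([np.hstack([cv2.imread(f"pics/k{i}.png") for i in (1,2)]),np.hstack([cv2.imread(f"pics/k{i}.png") for i in (3,4)])]); cv2.imwrite("pics/kk.png",im)
E
```

```text
(no output)
```

View pics/kk.png

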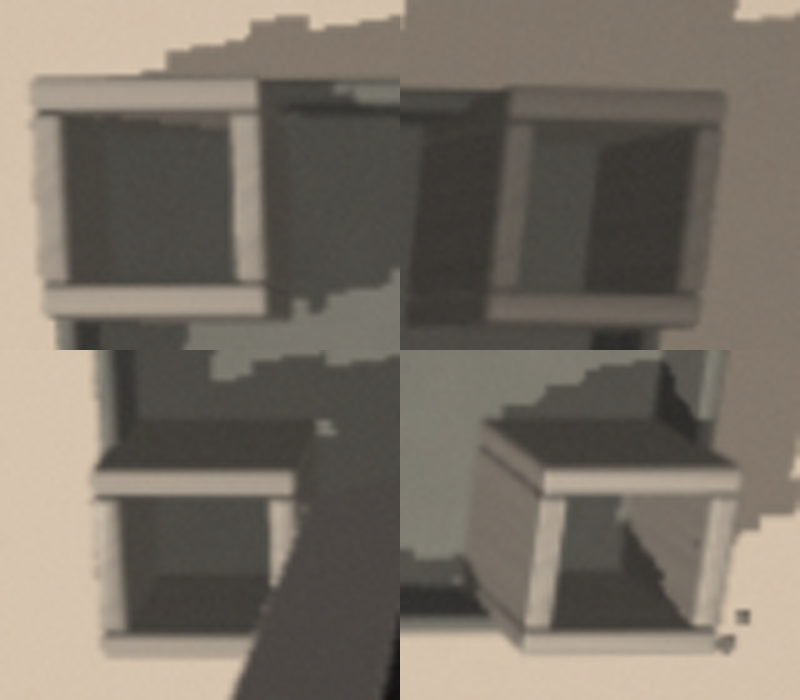

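Run:
```python
from kit import *
c=read_camera("wrist"); print(monitor.observe()["position"])
kit(c,[(229.8,98.8),(540.7,100.8),(515.7,291.8),(238.8,292)])
print(plane(c,[(289,100),(340,100)],102.5))
```

```text
[ 457.1 -343.1   95.8]
[ 546.  -281.   569.7 -467.9  446.6 -483.3  423.2 -296.1] ctr [ 496.4 -382.1] size 123.93786810384645 188.50600074325715 yaw 7.1321493004031735
[[ 543.5 -321.8  102.5]
 [ 546.1 -342.8  102.5]]
```

```bash
python3 -m crank '[[0.02,0.005,0.025,0,0],[0.02,0,0.025,0,0],[0.02,0,0.02,0,0],[0.02,0,0.01,0,0],[0.02,0,0.002,0,0],[0.02,0,0,0,0],[0.02,0,0,0,0]]'
```

```text
time_s: 35.35
position: [458.0, -349.2, 14.6]
tool_rot: [-89.9, -0.0, -82.9]
force: [0.9, 0.4, -1.3]
gripper_width: 25.6
```

```bash
python3 -m crank '[[0.02,0,0.001,0,0],[0.02,0,0.001,0,0],[0.02,0,0,0,0]]'; python3 -m crank '[[0.04,0,0,0,0],[0.04,0,0,0,0],[0.04,0,0,0,0],[0.04,0,0,0,0],[0.04,0,-0.02,0,0],[0.04,0,-0.04,0,0],[0.04,0,-0.04,0,0],[0.04,0,-0.03,0,0],[0.04,0,0,0,0],[0.04,0,0,0,0]]'
python3 - <<'E'
from h import *
s=monitor.observe(); print(s["position"],s["tool_rot"],s["force"],s["ft_torque"])
c=read_camera("wrist"); cv2.imwrite("pics/w18.png",c["pixels"][:,:,::-1])
c=read_camera("top"); cv2.imwrite("pics/t18.png",c["pixels"][:,:,::-1])
E
```

```text
time_s: 35.65
position: [457.5, -349.0, 11.9]
tool_rot: [-90.0, -0.0, -82.9]
force: [-0.6, -0.0, -1.2]
gripper_width: 25.4
time_s: 36.65
position: [457.6, -349.0, 142.1]
tool_rot: [-90.0, -0.0, -82.9]
force: [-0.8, -0.2, -0.8]
gripper_width: 39.7
[ 457.6 -349.   142.1] [-90.   -0.  -82.9] [-0.8 -0.2 -0.8] [-0.  0. -0.]
```

View pics/w18.png

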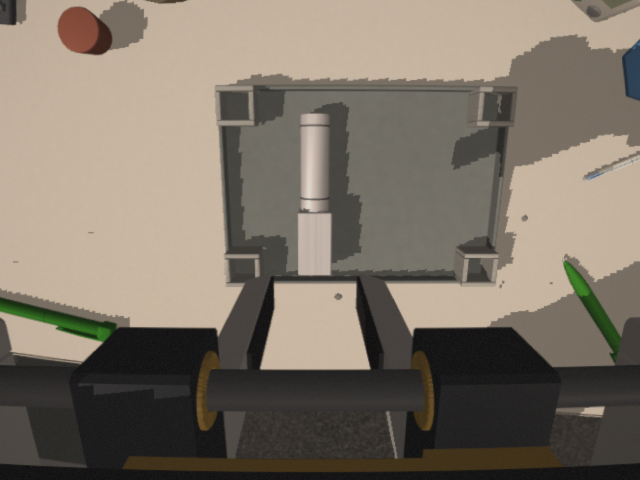

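View pics/t18.png

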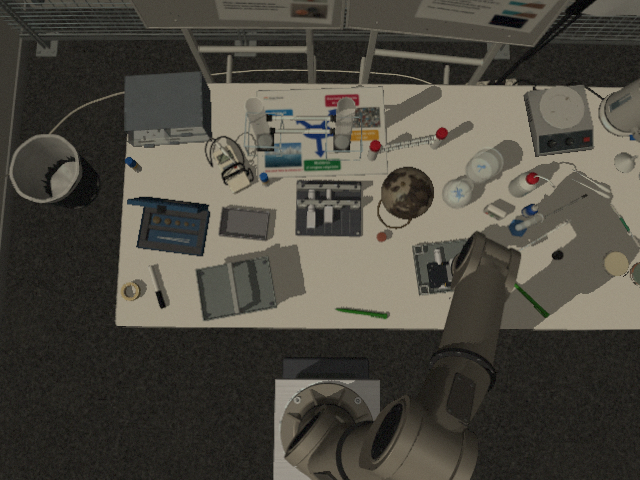

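```bash
python3 -m crank '[[0.04,0,0,0,0.068],[0.04,0,0,0,0.068],[0.04,-0.03,0,0,0],[0.04,-0.037,0,0,0],[0.04,-0.037,0,0,0],[0.04,-0.037,0,0,0],[0.04,-0.037,0,0,0],[0.04,-0.037,0,0.01,0],[0.04,-0.037,0,0.02,0],[0.04,-0.037,0,0.03,0],[0.04,-0.037,0,0.03,0],[0.04,-0.037,0,0.03,0],[0.04,-0.037,0,0.03,0],[0.04,0,0,0.03,0],[0.04,0,0.03,0,0],[0.04,0,0.03,0,0],[0.04,0,0,0,0],[0.04,0,0,0,0]]'
python3 - <<'E'
from h import *
s=monitor.observe(); print(s["position"],s["tool_rot"],s["force"],s["ft_torque"])
c=read_camera("wrist"); cv2.imwrite("pics/w19.png",c["pixels"][:,:,::-1])
E
```

```text
time_s: 38.55
position: [641.6, 49.0, 81.0]
tool_rot: [-90.1, 0.0, -90.7]
force: [0.4, 0.6, 0.3]
gripper_width: 39.8
[641.6  49.   81. ] [-90.1   0.  -90.7] [0.4 0.6 0.3] [ 0. -0. -0.]
```

View pics/w19.png

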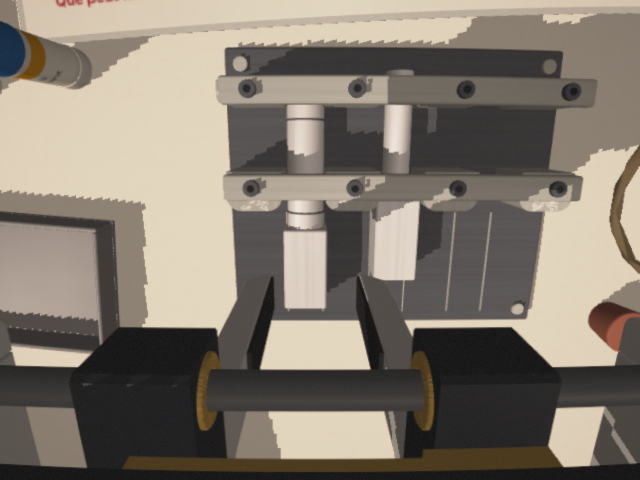

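Shaft undisturbed at column 305; I need +6 mm in y, then down.

```bash
python3 -m crank '[[0.04,-0.0058,0.02,0.0005,0],[0.04,0,0.02,0,0],[0.04,0,0.016,0,0],[0.04,0,0.01,0,0],[0.04,0,0,0,0],[0.02,0,0,0,0],[0.02,0,0,0,0],[0.02,0,0,0,0],[0.02,0,0,0,0],[0.02,0,0,0,0],[0.02,0,0,0,0]]' 35
python3 -m crank '[[0.02,0,-0.001,-0.005,0],[0.02,0,0,-0.01,0],[0.02,0,0,-0.01,0],[0.02,0,0,-0.01,0],[0.02,0,0,-0.01,0],[0.02,0,0,-0.01,0],[0.02,0,0,-0.01,0],[0.02,0,0,-0.01,0],[0.02,0,0,0,0],[0.02,0,0,0,0],[0.02,0,0,0,0]]'
python3 - <<'E'
from h import *
s=monitor.observe(); print(s["position"],s["tool_rot"],s["force"],s["ft_torque"])
c=read_camera("wrist"); cv2.imwrite("pics/w20.png",c["pixels"][:,:,::-1])
E
```

```text
time_s: 39.7
position: [643.5, 54.7, 16.5]
tool_rot: [-89.9, 0.0, -90.7]
force: [-1.2, -0.5, 6.6]
gripper_width: 25.4
time_s: 40.8
position: [568.4, 55.6, 16.8]
tool_rot: [-90.0, 0.0, -90.7]
force: [0.0, 0.4, -1.3]
gripper_width: 25.7
[568.4  55.6  16.8] [-90.    0.  -90.7] [ 0.   0.4 -1.3] [ 0.1  0.  -0. ]
```

View pics/w20.png

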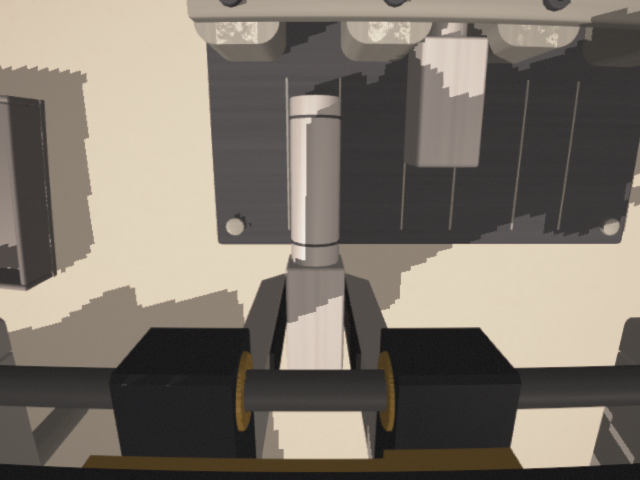

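```bash
python3 -m crank '[[0.02,0,-0.03,0,0],[0.02,0,-0.03,-0.01,0],[0.02,0,-0.02,-0.02,0],[0.02,0.01,0,-0.023,0],[0.02,0.02,0,-0.023,0],[0.02,0.03,0,-0.023,0],[0.02,0.033,0,0,0],[0.02,0.033,0,0,0],[0.02,0.033,0,0,0],[0.02,0.033,0,0,0],[0.02,0.033,0,0,0],[0.02,0.033,0,0,0],[0.02,0.033,0,0,0],[0.02,0.033,0,0,0],[0.02,0.033,0,0,0],[0.02,0.033,0,0,0],[0.02,0.03,0,0,0],[0.02,0.03,0,0,-0.068],[0.02,0.02,0,0,-0.068],[0.02,0,0,0,0]]'
python3 -m crank '[[0.02,0,0,0,0],[0.02,0,0,0,0]]'
python3 - <<'E'
from h import *
s=monitor.observe(); print(s["position"],s["tool_rot"],s["force"],s["ft_torque"])
c=read_camera("wrist"); cv2.imwrite("pics/w21.png",c["pixels"][:,:,::-1])
E
```

```text
time_s: 42.85
position: [463.8, -416.3, 96.3]
tool_rot: [-90.0, -0.0, -83.0]
force: [-0.5, -1.2, -2.1]
gripper_width: 25.9
time_s: 43.05
position: [464.7, -412.1, 96.5]
tool_rot: [-90.0, 0.0, -82.9]
force: [0.6, -0.6, -1.0]
gripper_width: 25.7
[ 464.7 -412.1   96.5] [-90.    0.  -82.9] [ 0.6 -0.6 -1. ] [0.  0.1 0. ]
```

View pics/w21.png

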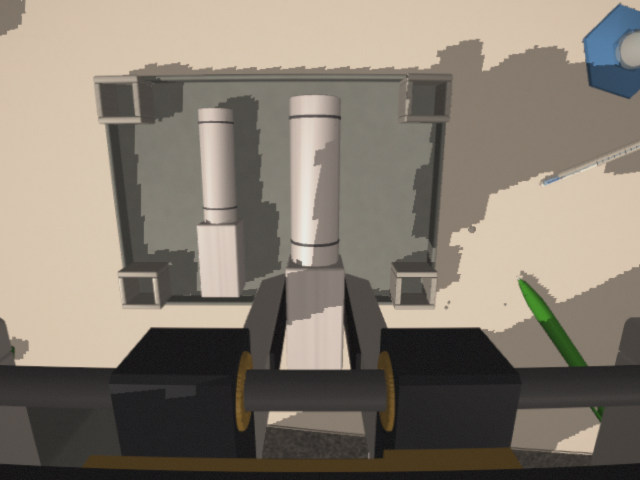

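```bash
python3 -m crank '[[0.02,0.003,0.025,0.001,0],[0.02,0,0.025,0.001,0],[0.02,0,0.02,0,0],[0.02,0,0.01,0,0],[0.02,0,0.003,0,0],[0.02,0,0,0,0],[0.02,0,0,0,0]]'
python3 -m crank '[[0.04,0,0,0,0],[0.04,0,0,0,0],[0.04,0,0,0,0],[0.04,0,0,0,0],[0.04,0,-0.02,0,0],[0.04,0,-0.04,0,0],[0.04,0,-0.04,0,0],[0.04,0,-0.03,0,0],[0.04,0,0,0,0],[0.04,0,0,0,0]]'
python3 - <<'E'
from h import *
s=monitor.observe(); print(s["position"],s["tool_rot"],s["force"],s["ft_torque"])
c=read_camera("wrist"); cv2.imwrite("pics/w22.png",c["pixels"][:,:,::-1])
E
```

```text
time_s: 43.8
position: [467.4, -416.1, 14.7]
tool_rot: [-89.9, -0.1, -82.9]
force: [0.4, -0.0, -1.8]
gripper_width: 25.6
time_s: 44.8
position: [467.0, -416.1, 144.1]
tool_rot: [-90.0, -0.1, -82.9]
force: [-0.1, 0.8, 0.2]
gripper_width: 40.0
[ 467.  -416.1  144.1] [-90.   -0.1 -82.9] [-0.1  0.8  0.2] [0.1 0.1 0. ]
```

View pics/w22.png

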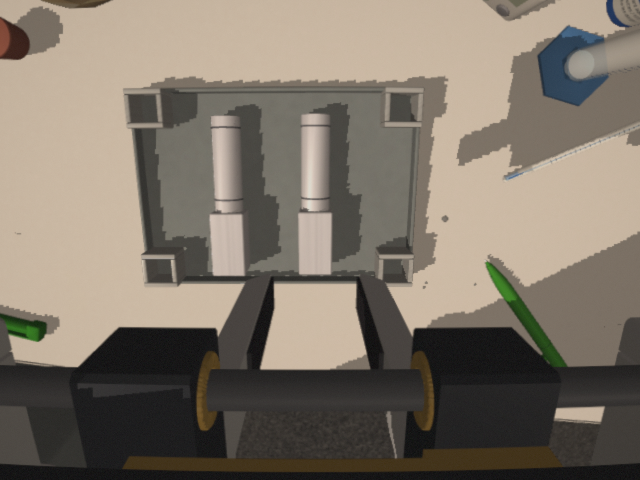

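```bash
python3 -m crank '[[0.06,0,0,0,0.068],[0.06,0,0,0,0.068],[0.06,-0.03,0,0,0],[0.06,-0.037,0,0,0],[0.06,-0.037,0,0,0],[0.06,-0.037,0,0,0],[0.06,-0.037,0,0,0],[0.06,-0.037,0,0.01,0],[0.06,-0.037,0,0.02,0],[0.06,-0.037,0,0.032,0],[0.06,-0.037,0,0.032,0],[0.06,-0.037,0,0.032,0],[0.06,-0.037,0,0.032,0],[0.06,-0.02,0,0.032,0],[0.06,0,0.03,0,0],[0.06,0,0.03,0,0],[0.06,0,0,0,0],[0.06,0,0,0,0]]'
python3 - <<'E'
from h import *
s=monitor.observe(); print(s["position"],s["tool_rot"],s["force"],s["ft_torque"])
c=read_camera("wrist"); cv2.imwrite("pics/w23.png",c["pixels"][:,:,::-1])
E
```

```text
time_s: 46.65
position: [661.3, 1.8, 82.9]
tool_rot: [-90.1, 0.0, -90.7]
force: [0.2, 0.4, 0.5]
gripper_width: 60.0
[661.3   1.8  82.9] [-90.1   0.  -90.7] [0.2 0.4 0.5] [ 0.1 -0.  -0. ]
```

View pics/w23.png

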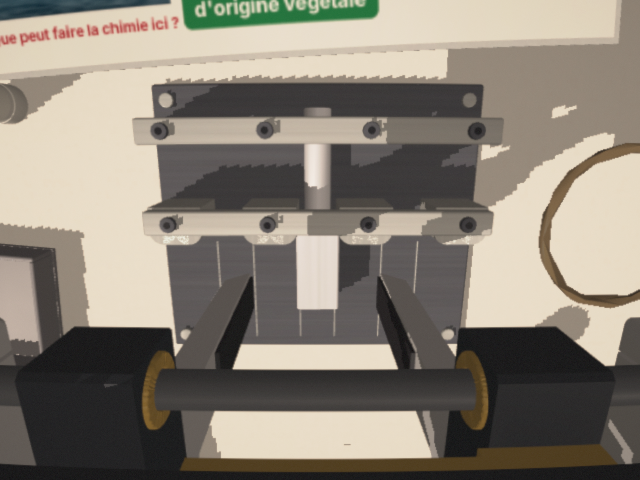

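```bash
python3 -m crank '[[0.06,0.0012,0.02,-0.001,0],[0.06,0,0.02,0,0],[0.06,0,0.018,0,0],[0.06,0,0.0095,0,0],[0.06,0,0,0,0],[0.02,0,0,0,0],[0.02,0,0,0,0],[0.02,0,0,0,0],[0.02,0,0,0,0],[0.02,0,0,0,0],[0.02,0,0,0,0],[0.02,0,0,0,0]]' 35
python3 -m crank '[[0.02,0,-0.001,-0.005,0],[0.02,0,0,-0.01,0],[0.02,0,0,-0.01,0],[0.02,0,0,-0.01,0],[0.02,0,0,-0.01,0],[0.02,0,0,-0.01,0],[0.02,0,0,-0.01,0],[0.02,0,0,-0.01,0],[0.02,0,0,-0.01,0],[0.02,0,0,-0.01,0],[0.02,0,0,0,0],[0.02,0,0,0,0],[0.02,0,0,0,0]]'
python3 - <<'E'
from h import *
s=monitor.observe(); print(s["position"],s["tool_rot"],s["force"],s["ft_torque"],s["qpos"])
c=read_camera("wrist"); cv2.imwrite("pics/w24.png",c["pixels"][:,:,::-1])
E
```

```text
time_s: 47.9
position: [661.0, 0.3, 16.5]
tool_rot: [-90.0, -0.0, -90.7]
force: [-2.0, -2.3, 6.8]
gripper_width: 25.8
time_s: 49.2
position: [566.5, 1.8, 17.3]
tool_rot: [-90.0, 0.0, -90.7]
force: [-0.0, 0.7, -0.9]
gripper_width: 25.7
[566.5   1.8  17.3] [-90.    0.  -90.7] [-0.   0.7 -0.9] [-0.   0.1  0. ] [   8.9   29.3  -19.5  113.3   14.8   39.8 -110.5]
```

View pics/w24.png

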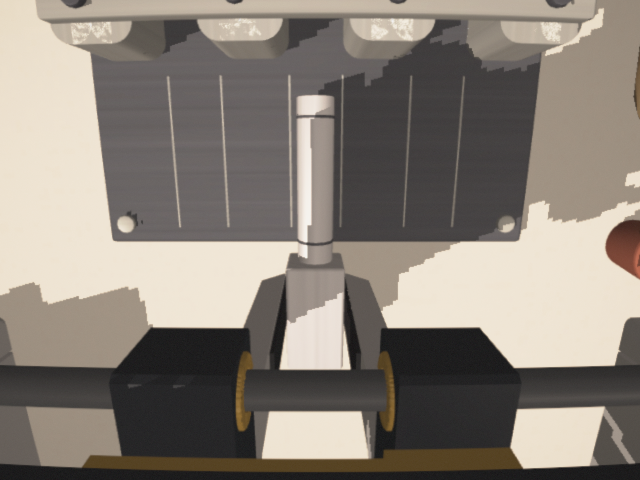

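Run:
```python
from h import *
t=read_camera("top"); s=read_camera("scene")
crop(t,110,150,180,110,4,"t24.png"); crop(s,60,250,240,200,3.3,"s24.png")
```

```text
(no output)
```

View pics/t24.png

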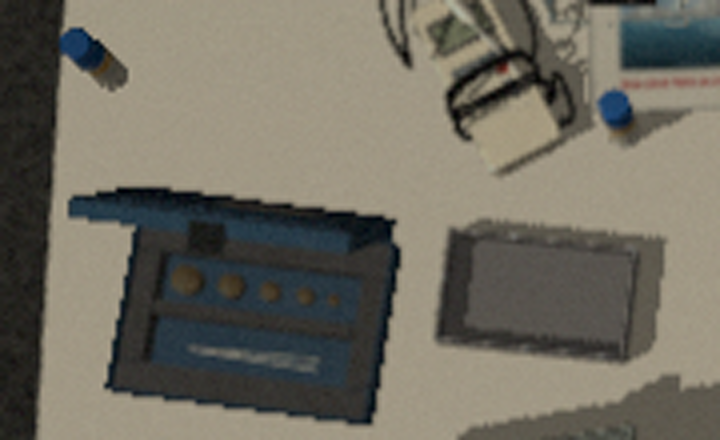

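View pics/s24.png

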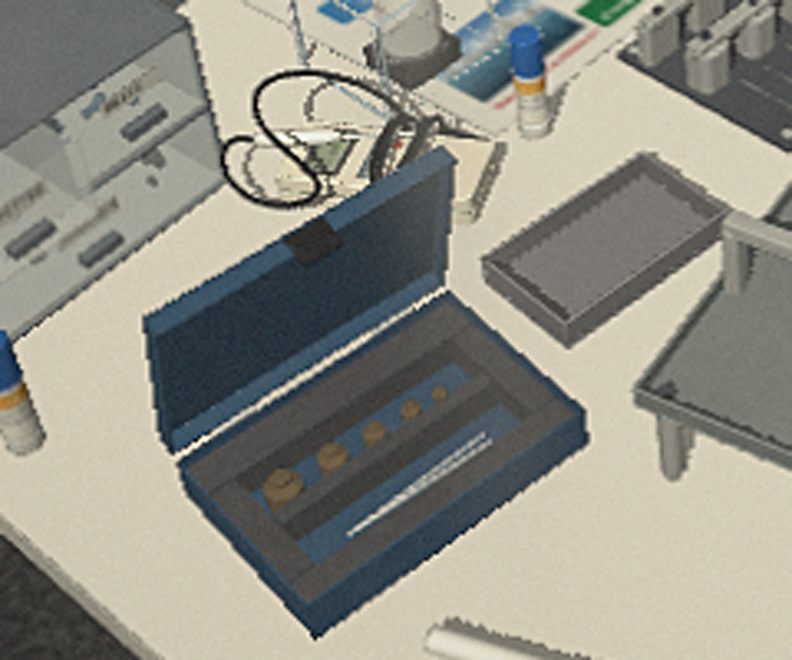

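Run:
```python
from h import *
t=read_camera("top"); s=read_camera("scene")
o2,d2=ray(s,[(197.9,297)])
for q in [(350,240),(395,222)]:
    o1,d1=ray(t,Z(110,150,4)(q)); M=np.c_[d1[0],-d2[0]]; k=np.linalg.lstsq(M,o2-o1,rcond=None)[0]
    p,r=o1+d1[0]*k[0],o2+d2[0]*k[1]; print(q,p,r,np.linalg.norm(p-r))
A=Z(110,150,4)
P=plane(t,A((450,232),(660,238),(632,360),(437,342)),24); print(P)
P=plane(t,A((448,230),(638,250),(625,360),(436,342)),24); print(P,P.mean(0))
print("case right front/back z50",plane(t,A((370,422),(395,255)),45))
```

```text
(350, 240) [638.  378.9 174.7] [633.2 375.2 173. ] 6.270779809227344
(395, 222) [657.7 353.6 142.7] [659.6 355.1 143.4] 2.5349735738755066
[[673.6 334.2  24. ]
 [670.  169.1  24. ]
 [573.3 188.9  24. ]
 [586.2 341.3  24. ]]
[[675.1 335.8  24. ]
 [660.3 186.2  24. ]
 [573.3 194.4  24. ]
 [586.2 342.   24. ]] [623.7 264.6  24. ]
case right front/back z50 [[521.  386.6  45. ]
 [651.  372.5  45. ]]
```

```bash
python3 -m crank '[[0.02,0,-0.03,0,0],[0.02,0,-0.03,0,0],[0.02,0,-0.02,0,-0.1],[0.02,0,0,0,-0.1],[0.02,0,0,0,-0.1],[0.02,0,0,0,-0.1],[0.02,0,0,0,-0.1],[0.02,0,0,0,-0.1],[0.02,0,0,0,-0.1],[0.02,0,0,0,-0.1],[0.02,0,0,0,-0.1],[0.02,0,0,0,-0.1],[0.02,0,0,0,-0.1],[0.02,0,0,0,-0.1],[0.02,0,0,0,-0.1],[0.02,0,0,0,-0.1],[0.02,0,0,0,-0.087],[0.02,0,0,0,0],[0.02,0,0,0,0]]'
python3 - <<'E'
from h import *
s=monitor.observe(); print(s["position"],s["tool_rot"],s["force"],s["qpos"])
E
```

```text
time_s: 51.35
position: [566.0, 1.7, 97.1]
tool_rot: [-90.0, 0.0, -5.7]
force: [0.4, 0.6, -1.3]
gripper_width: 25.7
[566.    1.7  97.1] [-90.    0.   -5.7] [ 0.4  0.6 -1.3] [ 25.4  26.4 -40.3 109.8  21.6  51.4 -31.3]
```

```bash
python3 -m crank '[[0.02,0.004,0,0.02,0],[0.02,0.004,0,0.03,0],[0.02,0.004,0,0.03,0],[0.02,0.004,0,0.03,0],[0.02,0.004,0,0.03,0],[0.02,0.004,0,0.03,0],[0.02,0.004,0,0.03,0],[0.02,0.004,0,0.02,0],[0.02,0,0,0.01,0],[0.02,0,0,0,0],[0.02,0,0,0,0],[0.02,0,0,0,0]]'
python3 - <<'E'
from h import *
s=monitor.observe(); print(s["position"],s["tool_rot"],s["force"],s["qpos"])
c=read_camera("wrist"); cv2.imwrite("pics/w25.png",c["pixels"][:,:,::-1])
E
```

```text
time_s: 52.55
position: [620.0, 226.0, 97.1]
tool_rot: [-90.0, -0.0, -5.6]
force: [0.9, -0.1, -0.6]
gripper_width: 25.8
[620.  226.   97.1] [-90.   -0.   -5.6] [ 0.9 -0.1 -0.6] [  2.7  34.5 -39.4  97.3  25.3  57.4 -51.4]
```

View pics/w25.png

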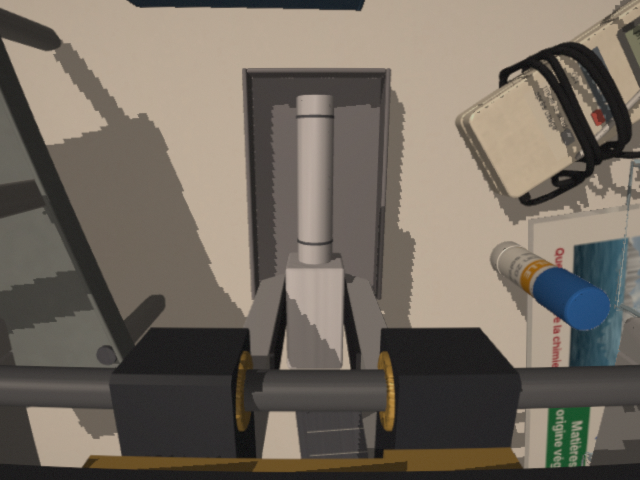

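Run:
```python
from h import *
c=read_camera("wrist")
P=plane(c,[(243.5,69),(390,69),(385,200),(247.5,200)],24); print(P)
e=P[1]-P[0]; print(np.linalg.norm(e[:2]),np.degrees(np.arctan2(e[1],e[0])))
m=(P[0]+P[1])/2; n=(P[2]+P[3])/2; d=(n-m)[:2]; d/=np.linalg.norm(d); print("ctr",m[:2]+75*d, d)
print(plane(c,[(296,98),(333,98)],102))
```

```text
[[588.9 342.3  24. ]
 [676.1 333.9  24. ]
 [668.7 255.1  24. ]
 [580.6 263.6  24. ]]
87.62507449958646 -5.518965999952371
ctr [625.1 263.5] [-0.1 -1. ]
[[621.2 315.1 102. ]
 [636.6 313.6 102. ]]
```

```bash
python3 -m crank '[[0.02,0.001,0.01,0.01,0],[0.02,0,0.025,0,0],[0.02,0,0.025,0,0],[0.02,0,0.015,0,0],[0.02,0,0.008,0,0],[0.02,0,0,0,0],[0.02,0,0,0,0]]'
python3 -m crank '[[0.02,0,0.001,0,0],[0.02,0,0,0,0],[0.04,0,0,0,0],[0.04,0,0,0,0],[0.04,0,0,0,0],[0.04,0,0,0,0],[0.04,0,-0.02,0,0],[0.04,0,-0.04,0,0],[0.04,0,-0.04,-0.01,0],[0.04,0,-0.04,-0.01,0],[0.04,0,0,0,0],[0.04,0,0,0,0]]'
python3 - <<'E'
from h import *
s=monitor.observe(); print(s["position"],s["tool_rot"],s["force"],s["qpos"])
c=read_camera("wrist"); cv2.imwrite("pics/w26.png",c["pixels"][:,:,::-1])
E
```

```text
time_s: 53.35
position: [622.2, 237.9, 14.9]
tool_rot: [-90.0, -0.0, -5.5]
force: [0.2, 0.9, -0.3]
gripper_width: 25.8
time_s: 54.55
position: [620.5, 217.5, 155.2]
tool_rot: [-90.0, -0.1, -5.5]
force: [0.3, 0.9, -0.9]
gripper_width: 39.8
[620.5 217.5 155.2] [-90.   -0.1  -5.5] [ 0.3  0.9 -0.9] [  4.8  30.8 -41.3  95.2  22.5  62.4 -48.5]
```

View pics/w26.png

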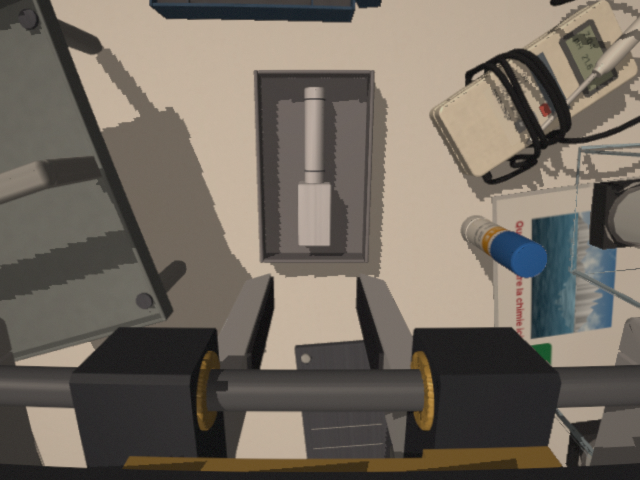

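```bash
python3 -m crank '[[0.094,0,-0.035,0,0.1],[0.094,0,-0.035,0,0.1],[0.094,0,-0.035,0,0.1],[0.094,0,0,0,0.1],[0.094,0,0,0,0.1],[0.094,0,0,0,0.1],[0.094,0,0,0,0.1],[0.094,0,0,0,0.1],[0.094,0,0,0,0.1],[0.094,0,0,0,0.1],[0.094,0,0,0,0.1],[0.094,0,0,0,0.1],[0.094,0,0,0,0.1],[0.094,0,0,0,0],[0.094,0,0,0,0]]'
python3 -m crank '[[0.094,-0.01,0,-0.02,0],[0.094,-0.012,0,-0.028,0],[0.094,-0.012,0,-0.028,0],[0.094,-0.012,0,-0.028,0],[0.094,-0.012,0,-0.028,0],[0.094,-0.012,0,-0.028,0],[0.094,-0.012,0,-0.028,0],[0.094,0,0,0,0],[0.094,0,0,0,0],[0.094,0,0,0,0]]'
python3 - <<'E'
from h import *
s=monitor.observe(); print(s["position"],s["tool_rot"],s["force"],s["qpos"])
c=read_camera("wrist"); cv2.imwrite("pics/w27.png",c["pixels"][:,:,::-1])
E
```

```text
time_s: 56.1
position: [619.5, 217.9, 257.4]
tool_rot: [-90.1, -0.0, -79.8]
force: [-0.1, -0.0, 0.3]
gripper_width: 93.9
time_s: 57.1
position: [421.2, 265.3, 258.1]
tool_rot: [-90.0, 0.0, -80.0]
force: [0.3, 0.1, 0.2]
gripper_width: 94.0
[421.2 265.3 258.1] [-90.   0. -80.] [0.3 0.1 0.2] [  -7.7    7.4  -34.4  108.8    4.6   65.1 -123.9]
```

View pics/w27.png

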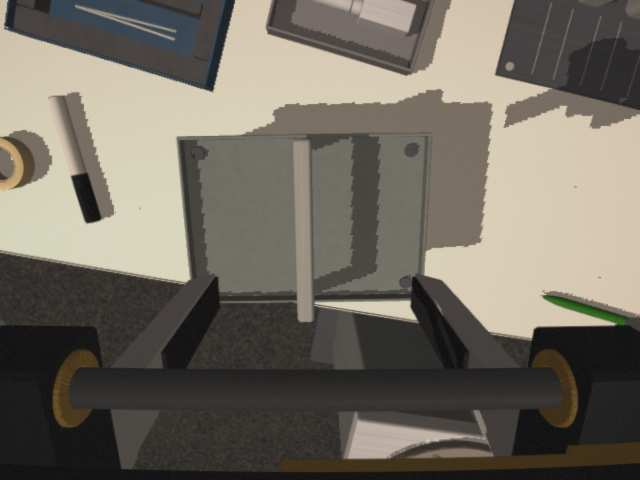

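Run:
```python
from h import *
c=read_camera("wrist"); s=monitor.observe(); print(s["position"])
P=plane(c,[(302.5,138.5),(305.5,321)],141); print(P,P.mean(0)); d=P[0]-P[1]; print(np.linalg.norm(d),np.degrees(np.arctan2(d[1],d[0])))
Q=plane(c,[(178,137),(431,133),(424,299),(191,300)],91); print(Q,Q.mean(0))
d=Q[0]+Q[1]-Q[2]-Q[3]; print(np.degrees(np.arctan2(d[1],d[0])), np.linalg.norm(d)/2)
tgt=P.mean(0)[:2]; yaw=np.radians(s["tool_rot"][2]); D_=tgt-s["position"][:2]
print("tool x",D_@[np.cos(yaw),np.sin(yaw)],"tool z",D_@[-np.sin(yaw),np.cos(yaw)])
```

```text
[421.2 265.3 257.9]
[[491.2 286.2 141. ]
 [348.7 259.5 141. ]] [419.9 272.9 141. ]
144.9963112507614 10.609646010933114
[[473.9 392.9  91. ]
 [514.8 180.7  91. ]
 [365.9 149.7  91. ]
 [326.2 367.1  91. ]] [420.2 272.6  91. ]
10.835728743066355 150.97198205814328
tool x -7.6420081432657785 tool z 0.008257586464271245
```

```bash
python3 -m crank '[[0.094,-0.0076,0.02,0,-0.012],[0.094,0,0.03,0,0],[0.094,0,0.03,0,0],[0.094,0,0.03,0,0],[0.094,0,0.02,0,0],[0.094,0,0.014,0,0],[0.094,0,0,0,0],[0.094,0,0,0,0]]'
python3 - <<'E'
from h import *
s=monitor.observe(); print(s["position"],s["tool_rot"],s["force"],s["qpos"])
c=read_camera("wrist"); cv2.imwrite("pics/w28.png",c["pixels"][:,:,::-1])
E
```

```text
time_s: 58.0
position: [419.6, 273.4, 114.6]
tool_rot: [-90.0, 0.0, -79.3]
force: [1.0, 0.4, -0.2]
gripper_width: 93.7
[419.6 273.4 114.6] [-90.    0.  -79.3] [ 1.   0.4 -0.2] [ -11.7   17.5  -33.4  117.4   12.7   48.5 -131.6]
```

View pics/w28.png

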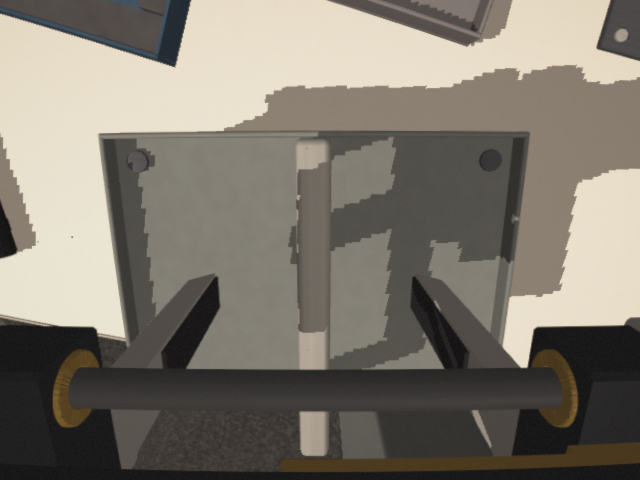

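```bash
python3 -m crank '[[0,0,0,0,0],[0,0,0,0,0],[0,0,0,0,0],[0,0,0,0,0],[0,0,0,0,0],[0,0,0,0,0],[0,0,0,0,0],[0,0,0,0,0],[0,0,0,0,0],[0,0,0,0,0],[0,0,0,0,0],[0,0,0,0,0],[0,0,0,0,0],[0,0,0,0,0],[0,0,0,0,0]]' 58
python3 -m crank '[[0,0,-0.01,0,0],[0,0,-0.02,0,0],[0,0,-0.03,0,0],[0,0,-0.03,0,0],[0,0,0,0,0],[0,0,0,0,0]]'
python3 - <<'E'
from h import *
s=monitor.observe(); print(s["position"],s["tool_rot"],s["force"],s["ft_torque"],s["qpos"])
c=read_camera("wrist"); cv2.imwrite("pics/w29.png",c["pixels"][:,:,::-1])
c=read_camera("scene"); cv2.imwrite("pics/s29.png",c["pixels"][:,:,::-1])
E
```

```text
time_s: 59.55
position: [419.2, 273.2, 114.2]
tool_rot: [-90.0, 0.0, -79.3]
force: [0.5, 1.7, -0.7]
gripper_width: 13.7
time_s: 60.15
position: [419.2, 272.8, 204.4]
tool_rot: [-90.0, -0.0, -79.3]
force: [-0.1, 0.8, -5.6]
gripper_width: 13.3
[419.2 272.8 204.4] [-90.   -0.  -79.3] [-0.1  0.8 -5.6] [-0.  0.  0.] [  -9.    10.8  -35.   112.4    7.3   58.9 -126.6]
```

View pics/w29.png

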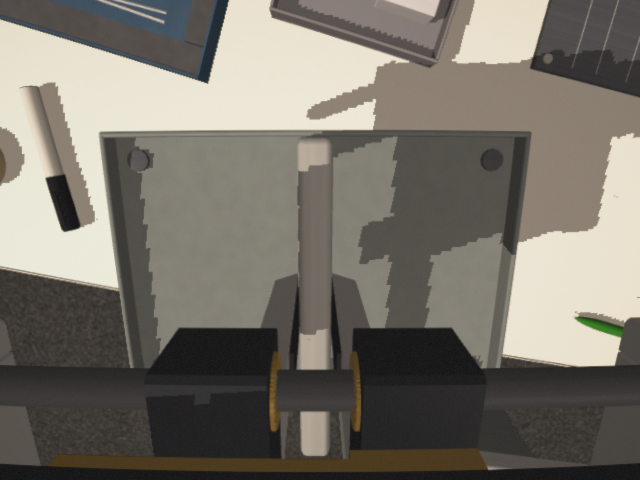

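View pics/s29.png

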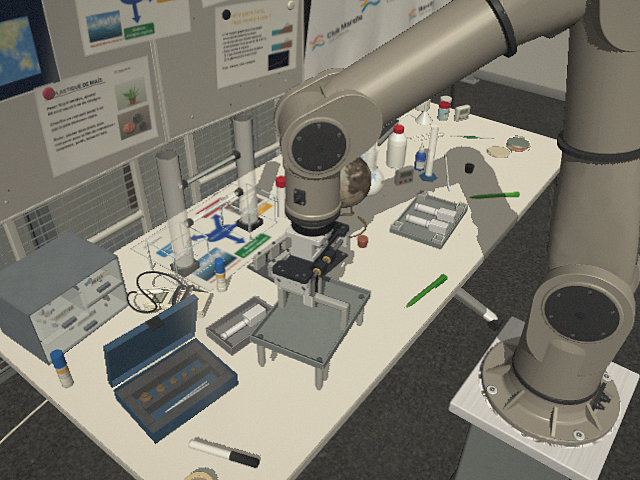

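Run:
```python
from h import *
im=cv2.imread("pics/w22.png")
q=[cv2.resize(im[y:y+60,x:x+70],None,fx=5,fy=5,interpolation=cv2.INTER_CUBIC) for x,y in [(110,75),(370,75),(130,235),(360,235)]]
cv2.imwrite("pics/kk2.png",np.vstack([np.hstack(q[:2]),np.hstack(q[2:])]))
```

```text
(no output)
```

View pics/kk2.png

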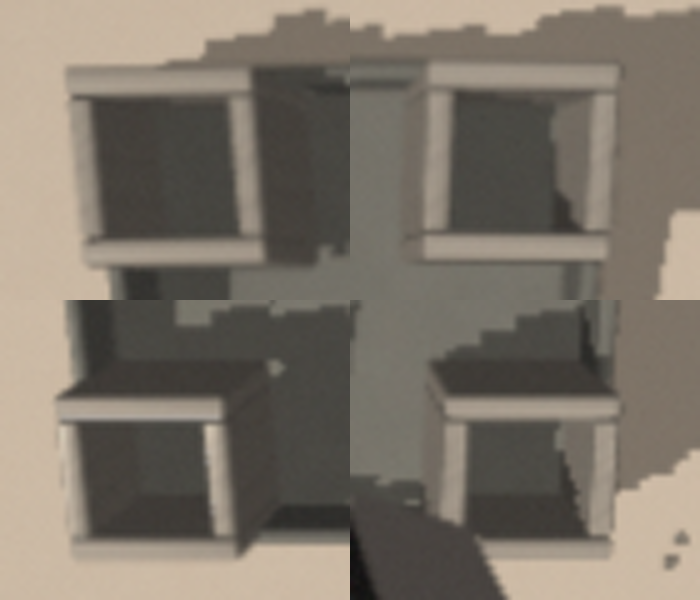

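Run:
```python
from kit import *
from scipy.spatial.transform import Rotation as Ro
s=monitor.observe(); c=read_camera("wrist")
def T(pos,rpy): return Ro.from_euler("xyz",rpy,degrees=True).as_matrix(),np.array(pos)
Rt,pt=T(s["position"],s["tool_rot"])
Rc=c["R"].T; C=-Rc@c["t"]          # cam->world
Rh=Rt.T@Rc; Ch=Rt.T@(C-pt); print("hand-eye",Ch)
def cam(pos,rpy):
    R,p=T(pos,rpy); d=dict(c); d["R"]=(R@Rh).T; d["t"]=-d["R"]@(p+R@Ch); return d
g=lambda x0,y0,x,y:(x0+(x+.5)/5-.5,y0+(y+.5)/5-.5)
k=cam([467,-416.1,144.1],[-90,0,-82.9])
kit(k,[g(110,75,166.75,165),g(370,75,169,161.5),g(360,235,180.5,177.5),g(130,235,147.5,176.5)])
# frame in hand: front lip corners, z = TCPz-23.? (bar centre 134-> TCP 115 => lip 91)
z=s["position"][2]-114.2+91
P=plane(c,[(101,133),(529,132)],z); m=P.mean(0); print(P,m)
r=m[:2]-s["position"][:2]; y=np.radians(s["tool_rot"][2])
print("front mid in tool: z",r@[-np.sin(y),np.cos(y)],"x",r@[np.cos(y),np.sin(y)])
P=plane(c,[(312.5,138)],z+50); r=(P[0]-s["position"])[:2]; print("bar end in tool z,x",r@[-np.sin(y),np.cos(y)],r@[np.cos(y),np.sin(y)])
P=plane(c,[(138,160),(491,160)],z-12); r=(P.mean(0)-s["position"])[:2]; print(P[0]-P[1],"front post heads in tool z,x",r@[-np.sin(y),np.cos(y)],r@[np.cos(y),np.sin(y)])
```

```text
hand-eye [   0.3 -177.8   73.1]
[ 545.9 -281.3  569.2 -468.2  446.5 -484.1  423.  -296.8] ctr [ 496.1 -382.6] size 123.81946455610698 188.5564482713862 yaw 7.208519115771866
[[473.5 391.4 179.9]
 [514.1 180.6 179.9]] [493.8 286.  179.9]
front mid in tool: z 76.36977536823322 x 0.6320102278254295
bar end in tool z,x 73.03892812253792 -0.4412534576211869
[-35.4 186.4   0. ] front post heads in tool z,x 61.92306893748884 0.40953729714236864
```

```bash
python3 -m crank '[[0,0.015,-0.01,0,0],[0,0.028,0,-0.001,0],[0,0.029,0,-0.002,0],[0,0.029,0,-0.002,0],[0,0.029,0,-0.002,0],[0,0.029,0,-0.002,0],[0,0.029,0,-0.002,0],[0,0.029,0,-0.002,0],[0,0.029,0,-0.002,0],[0,0.02,0,0,0],[0,0.01,0,0,0],[0,0,0,0,0],[0,0,0,0,0]]'
python3 - <<'E'
from h import *
s=monitor.observe(); print(s["position"],s["tool_rot"],s["force"],s["ft_torque"],s["gripper_width"])
c=read_camera("wrist"); cv2.imwrite("pics/w30.png",c["pixels"][:,:,::-1])
E
```

```text
time_s: 61.6
position: [455.4, 0.1, 213.8]
tool_rot: [-90.0, 0.0, -79.3]
force: [-0.1, -0.2, -4.5]
gripper_width: 13.3
[455.4   0.1 213.8] [-90.    0.  -79.3] [-0.1 -0.2 -4.5] [0. 0. 0.] 13.34773639099992
```

View pics/w30.png

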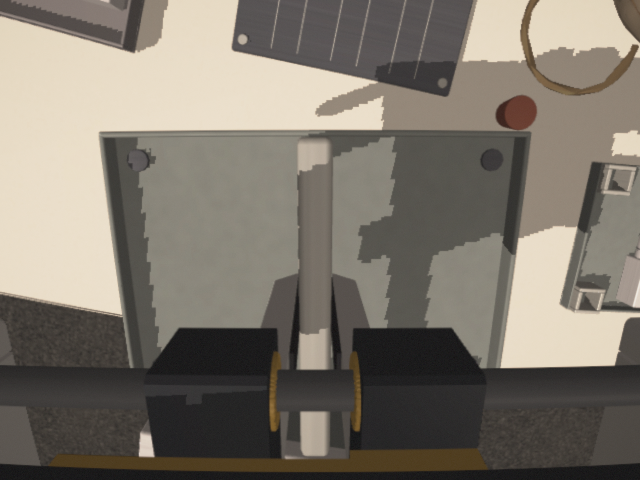

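```bash
python3 -m crank '[[0,0.015,0,-0.003,0],[0,0.028,0,-0.0055,0],[0,0.028,0,-0.0055,0],[0,0.028,0,-0.0055,0],[0,0.028,0,-0.0055,0],[0,0.028,0,-0.0055,0],[0,0.028,0,-0.0055,0],[0,0.028,0,-0.0055,0],[0,0.028,0,-0.0055,0],[0,0.028,0,-0.0055,0],[0,0.02,0,-0.004,0],[0,0.008,0,0,0.031],[0,0,0,0,0.031],[0,0,0,0,0],[0,0,0,0,0]]'
python3 - <<'E'
from h import *
s=monitor.observe(); print(s["position"],s["tool_rot"],s["force"],s["ft_torque"],s["gripper_width"])
y=np.radians(s["tool_rot"][2]); d=np.array([496,-382.4])-s["position"][:2]
print("tool x",d@[np.cos(y),np.sin(y)],"z",d@[-np.sin(y),np.cos(y)])
c=read_camera("wrist"); cv2.imwrite("pics/w31.png",c["pixels"][:,:,::-1])
E
```

```text
time_s: 63.15
position: [455.4, -300.0, 214.1]
tool_rot: [-90.0, 0.0, -82.7]
force: [0.3, 0.4, -3.9]
gripper_width: 13.8
[ 455.4 -300.   214.1] [-90.    0.  -82.7] [ 0.3  0.4 -3.9] [ 0.  0. -0.] 13.751416329179522
tool x 86.86649420973285 z 29.82785015754967
```

View pics/w31.png

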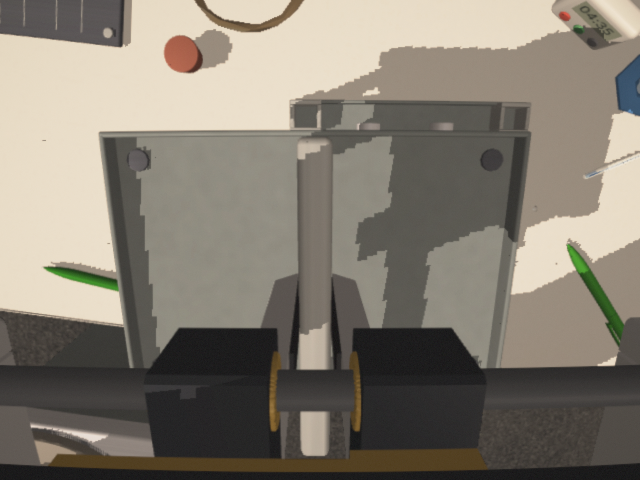

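```bash
python3 -m crank '[[0,0.017,0,0.006,0],[0,0.0175,0,0.006,0],[0,0.0175,0,0.006,0],[0,0.0175,0,0.006,0],[0,0.0175,0,0.006,0],[0,0,0.02,0,0],[0,0,0.02,0,0],[0,0,0.018,0,0],[0,0,0,0,0],[0,0,0,0,0],[0,0,0,0,0]]'
python3 - <<'E'
from h import *
s=monitor.observe(); print(s["position"],s["tool_rot"],s["force"],s["ft_torque"],s["gripper_width"])
y=np.radians(s["tool_rot"][2]); d=np.array([496,-382.4])-s["position"][:2]
print("tool x",d@[np.cos(y),np.sin(y)],"z",d@[-np.sin(y),np.cos(y)])
c=read_camera("wrist"); cv2.imwrite("pics/w32.png",c["pixels"][:,:,::-1])
c=read_camera("scene"); cv2.imwrite("pics/s32.png",c["pixels"][:,:,::-1]); crop(c,370,160,120,110,6,"s32a.png")
c=read_camera("top"); crop(c,390,210,130,110,6,"t32a.png")
E
```

```text
time_s: 64.3
position: [496.2, -383.9, 157.4]
tool_rot: [-89.9, -0.0, -82.8]
force: [0.4, 0.1, -4.5]
gripper_width: 13.4
[ 496.2 -383.9  157.4] [-89.9  -0.  -82.8] [ 0.4  0.1 -4.5] [ 0.1  0.  -0. ] 13.442939760747786
tool x -1.5135211958387562 z -0.04906635318383272
```

View pics/s32a.png

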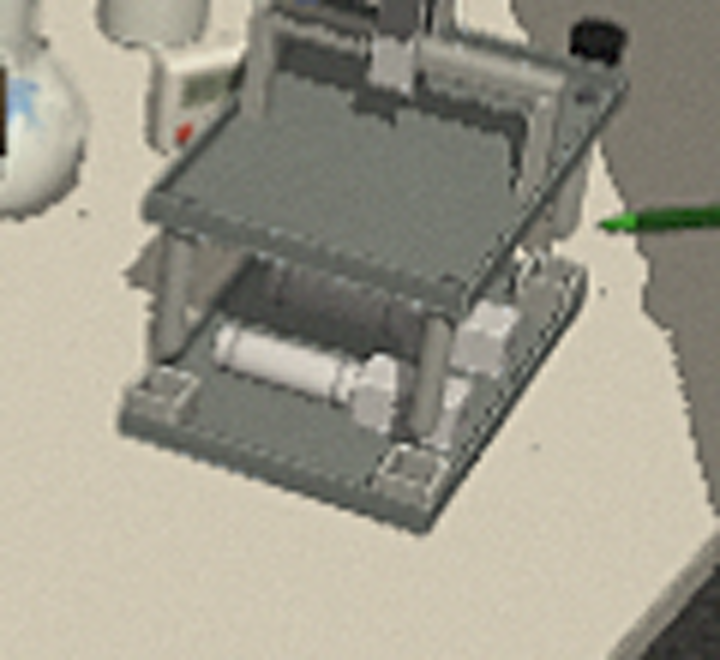

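View pics/w32.png

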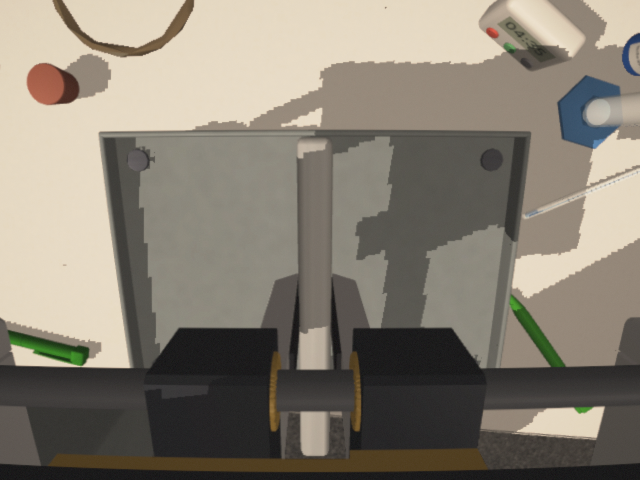

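Run:
```python
from h import *
c=read_camera("scene"); A=Z(370,160,6)
a=plane(c,A((167,356),(423,430)),43.5); b=plane(c,A((163,393),(411,473)),26); print(a);print(b);print(b-a)
k=np.radians(7.15); ex=np.array([np.cos(k),np.sin(k)]); ey=np.array([-ex[1],ex[0]])
ctr=np.array([496.1,-382.3])
for u,v in ((62.5,95),(-62.5,95)): print("expected cup",ctr+u*ex+v*ey)
```

```text
[[ 547.1 -279.7   43.5]
 [ 424.8 -301.6   43.5]]
[[ 544.6 -275.    26. ]
 [ 422.9 -291.4   26. ]]
[[ -2.5   4.6 -17.5]
 [ -2.   10.2 -17.5]]
expected cup [ 546.3 -280.3]
expected cup [ 422.3 -295.8]
```

```bash
python3 -m crank '[[0,-0.0016,0,0,0],[0,0,0,0,0],[0,0,0.006,0,0],[0,0,0.006,0,0],[0,0,0.003,0,0],[0,0,0,0,0],[0,0,0,0,0]]'
python3 - <<'E'
from h import *
s=monitor.observe(); print(s["position"],s["tool_rot"],s["force"],s["ft_torque"],s["gripper_width"])
c=read_camera("scene"); crop(c,370,160,120,110,6,"s33a.png")
E
```

```text
time_s: 65.2
position: [495.3, -382.2, 141.0]
tool_rot: [-90.0, 0.0, -82.9]
force: [0.4, 0.0, -3.7]
gripper_width: 13.2
[ 495.3 -382.2  141. ] [-90.    0.  -82.9] [ 0.4  0.  -3.7] [0. 0. 0.] 13.15641591489943
```

View pics/s33a.png

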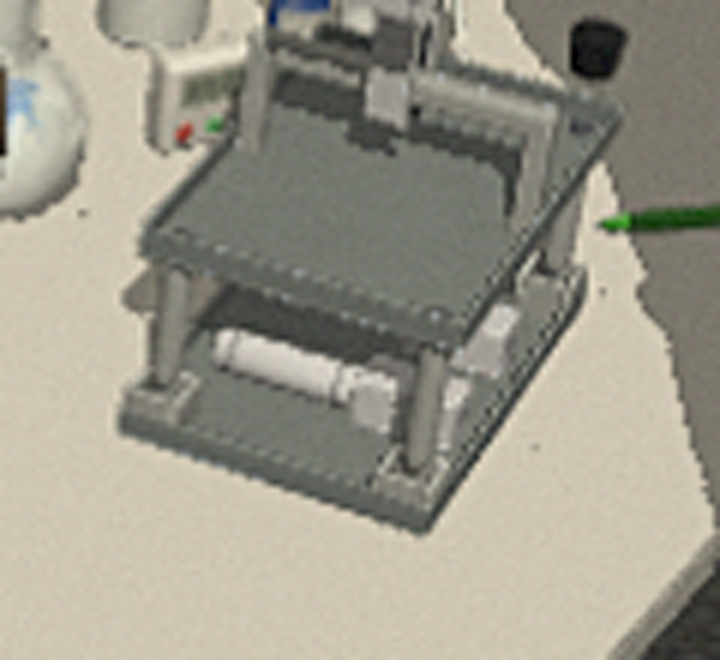

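Posts are at the cup mouths, looking centred. Descend slowly.

```bash
python3 -m crank '[[0,0,0.003,0.0003,0],[0,0,0.003,0,0],[0,0,0,0,0],[0,0,0,0,0]]'; python3 -m crank '[[0,0,0.003,0,0],[0,0,0.003,0,0],[0,0,0,0,0],[0,0,0,0,0]]'
```

```text
time_s: 65.65
position: [495.6, -382.2, 135.1]
tool_rot: [-90.0, 0.0, -82.9]
force: [0.1, 0.5, -4.2]
gripper_width: 13.5
time_s: 66.05
position: [495.6, -382.1, 129.0]
tool_rot: [-90.0, 0.0, -82.9]
force: [-0.0, -1.1, -4.4]
gripper_width: 13.4
```

```bash
python3 -m crank '[[0,0,0.003,0,0],[0,0,0.003,0,0],[0,0,0.002,0,0],[0,0,0,0,0],[0,0,0,0,0]]'; python3 -m crank '[[0,0,0.0015,0,0],[0,0,0.0015,0,0],[0,0,0,0,0],[0,0,0,0,0]]'
```

```text
time_s: 66.55
position: [495.6, -382.2, 121.1]
tool_rot: [-90.0, 0.0, -82.9]
force: [-0.9, -0.3, -5.3]
gripper_width: 13.6
time_s: 66.95
position: [495.8, -382.2, 118.3]
tool_rot: [-90.0, -0.0, -82.9]
force: [0.9, -0.4, -2.5]
gripper_width: 13.5
```

```bash
python3 -m crank '[[0,0,0.001,0,0],[0,0,0,0,0],[0,0,0,0,0]]'
```

```text
time_s: 67.25
position: [495.9, -382.3, 118.2]
tool_rot: [-90.0, -0.0, -82.9]
force: [-3.4, 3.1, 10.5]
gripper_width: 13.4
```

```bash
python3 -m crank '[[0,0,-0.0008,0,0],[0,0,0,0,0],[0.06,0,0,0,0],[0.06,0,0,0,0],[0.06,0,0,0,0],[0.06,0,0,0,0],[0.06,0,0,0,0],[0.06,0,0,0,0],[0.06,0,0,0,0],[0.06,0,-0.02,0,0],[0.06,0,-0.04,0,0],[0.06,0,-0.04,0,0],[0.06,0,-0.04,0,0],[0.06,0,0,0,0],[0.06,0,0,0,0]]'
python3 - <<'E'
from h import *
s=monitor.observe(); print(s["position"],s["tool_rot"],s["force"],s["gripper_width"])
c=read_camera("wrist"); cv2.imwrite("pics/w34.png",c["pixels"][:,:,::-1])
c=read_camera("scene"); crop(c,370,160,120,110,6,"s34a.png"); crop(c,190,280,110,80,6,"s34b.png")
E
```

```text
time_s: 68.75
position: [495.9, -382.4, 258.8]
tool_rot: [-89.9, -0.1, -82.9]
force: [0.2, -0.7, -0.5]
gripper_width: 59.9
[ 495.9 -382.4  258.8] [-89.9  -0.1 -82.9] [ 0.2 -0.7 -0.5] 59.861381620822556
```

View pics/w34.png

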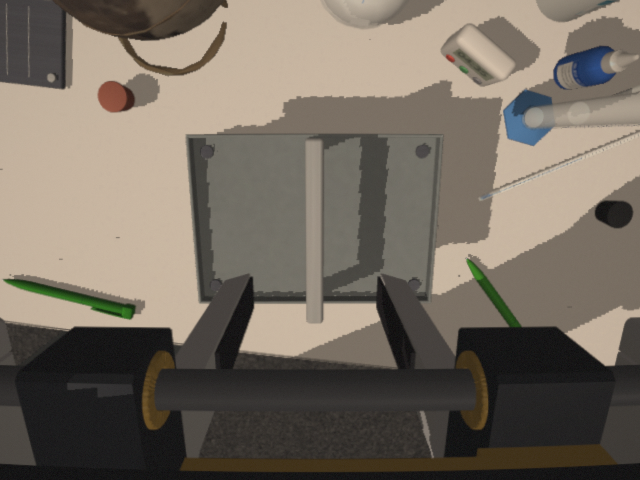

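View pics/s34a.png

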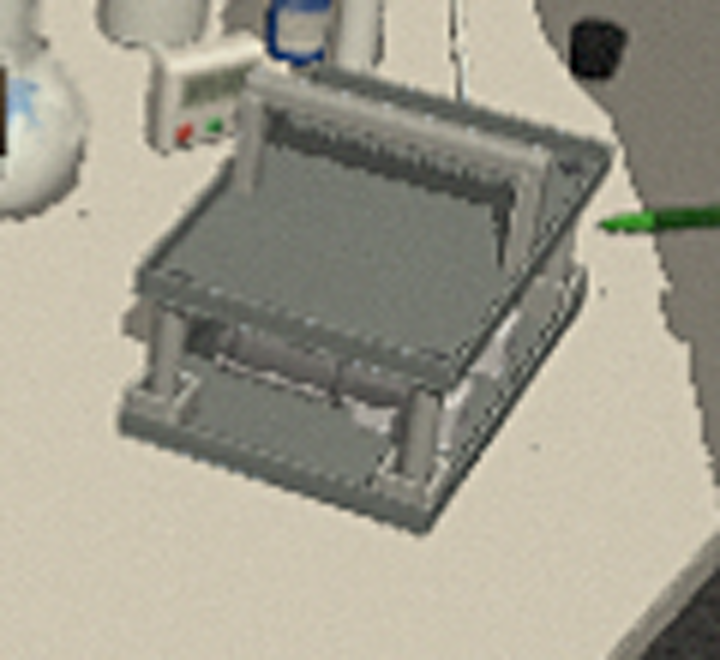

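View pics/s34b.png

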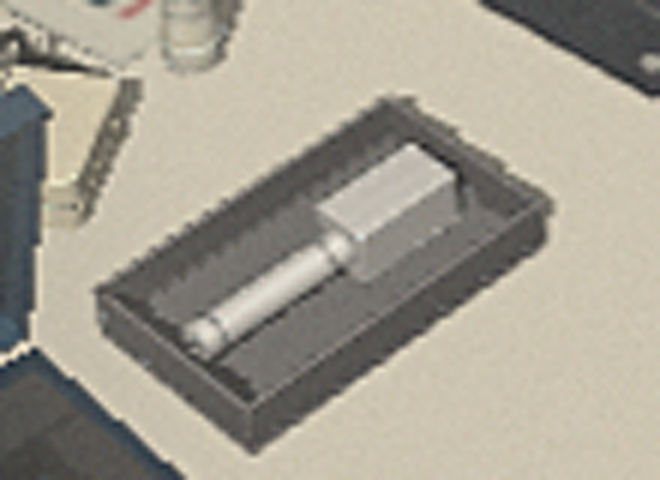

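Run:
```python
from h import *
c=read_camera("wrist")
Q=plane(c,[(188,136),(442,135),(432,299),(202,301)],95); print(Q,Q.mean(0)); d=Q[0]+Q[1]-Q[2]-Q[3]; print(np.degrees(np.arctan2(d[1],d[0])))
P=plane(c,[(314.5,139),(314.5,322)],145); print(P,P.mean(0),np.linalg.norm(P[0]-P[1]))
P=plane(c,[(207.5,151),(422.5,150.5)],83); print(P,np.linalg.norm(P[0]-P[1]))
s=monitor.observe(); print(s["force"],s["time_s"])
```

```text
[[ 556.  -267.1   95. ]
 [ 583.7 -479.    95. ]
 [ 437.  -500.1   95. ]
 [ 407.9 -287.1   95. ]] [ 496.1 -383.3   95. ]
7.938862582194822
[[ 566.8 -373.1  145. ]
 [ 424.8 -391.1  145. ]] [ 495.8 -382.1  145. ] 143.04385524946642
[[ 544.8 -281.2   83. ]
 [ 569.  -468.2   83. ]] 188.61724010898803
[0.5 0.7 0.4] 68.9
```

Run:
```python
from workcell import ctrl, monitor
print(ctrl.sign_off()); print(monitor.observe()["time_s"])
```

```text
the job is handed in; nothing more can be done
None
the job is handed in; nothing more can be done
```

The job is handed in, at about 69 s on the robot's clock. Three shafts were on the table, and each was pushed shank first through a lane of its own and left there until all were in.

- **Gauging:** The two thick shafts stopped at the narrow slot. The push met 15–24 N there, and their tips measured about 50 mm in gauge x. The slim one went on until its head met the wide slot, with its tip at about 68 mm.
- **Sorting:** The two sound shafts lie flat in the kit tray, seen there in the wrist picture before the frame went on. The thin one lies flat in the reject tray.
- **Frame:** I lowered it into the cups until it met the bottom, with the tool at the height expected for seated posts and the force rising to 10.5 N. The bar measured centred at (495.8, −382.1) mm and yaw 7.2°. The kit tray measured (496.2, −382.4) mm and 7.15°.
- **At hand-in:** The gripper was open and well above everything, with the force reading near zero.

Some readings disagreed:
- My first close on the left shaft stopped short, so I lifted empty. I went back down and gripped it properly.
- A rough check of the posts over the cups in the scene camera was 4.6 and 10.2 mm off sideways. I put this down to pixel error and moved only 1.6 mm, and the posts then went in without resistance.
- In the last picture the frame's lip corners gave a yaw of 7.9°, against 7.2° from the bar.

I saw no knock or loss of grip in the pictures. I did not measure the frame's level separately.

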